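Take the bench shaker off its transit wedges and fit it out

TASK

Get the bench shaker ready for use: work every wooden wedge backward out from under its heavy deck, a little at a time so that the deck comes down gently and never drops, and lay the wedges in the grey tray. Only then seat the sample pan fully home on the deck's two pegs, and push each buffer sleeve that is there fully down onto a spigot of its own, whichever. Leave the other things on the bench where they are.

Things in the scene. Friction and masses are not known exactly. Their poses are not given: they have to be found in the camera images.
- front_edge (a point): the bench shaker: white housing 270 mm wide, 85 high at its far end, two low grey cheeks (30 mm high, outer faces 136 mm from the middle line), between them the deck. It does not move. This point lies on the table under the middle of the deck's front edge (the edge toward the robot); +x points under the deck to the housing, +y to its left, z up
- deck (a joint): height of the shaker's deck above its resting position (m): 0 = fully down, about 0.014 when propped on wedges. A heavy (1.6 kg) flat metal plate 160 mm deep, 240 wide, 30 thick that slides only up and down and sinks by its own weight; when down, its underside is 10 mm and its top 40 mm above the table. It carries two pegs and four spigots
- seat (a point): point on the deck's top face midway between the two alignment pegs (75 mm behind the front edge, moves with the deck). The pegs are 10 mm in diameter, 10.5 mm tall with tapered tops, at 30 mm either side along y
- spigot_a (a point): front left spigot on the deck: upright metal post 18 mm in diameter, 34 mm tall with tapered top, 35 mm behind the deck's front edge and 95 mm to the left of its middle. This point is on its axis, 22.5 mm above the deck's top (62.5 mm above the table when the deck is down)
- spigot_b (a point): rear left spigot on the deck: upright metal post 18 mm in diameter, 34 mm tall with tapered top, 130 mm behind the deck's front edge and 95 mm to the left of its middle. This point is on its axis, 22.5 mm above the deck's top (62.5 mm above the table when the deck is down)
- spigot_c (a point): front right spigot on the deck: upright metal post 18 mm in diameter, 34 mm tall with tapered top, 35 mm behind the deck's front edge and 95 mm to the right of its middle. This point is on its axis, 22.5 mm above the deck's top (62.5 mm above the table when the deck is down)
- spigot_d (a point): rear right spigot on the deck: upright metal post 18 mm in diameter, 34 mm tall with tapered top, 130 mm behind the deck's front edge and 95 mm to the right of its middle. This point is on its axis, 22.5 mm above the deck's top (62.5 mm above the table when the deck is down)
- tray: low grey open tray fixed on the table, 210 (x) by 150 (y) by 30 mm high outside, walls and floor 5 mm; origin under its centre on the table, z up
- wedge_a: wooden wedge under the left of the deck's front edge (may be absent), 60 g, 26 mm wide (y), 112 long (x); origin under its middle. Tail: grip block 32 mm long, 40 high, centred at x = -40. From it the taper runs to +x, 30 mm high at the block (x = -24) falling evenly to 6 at the toe (x = 56). At first the origin is about under the deck's edge. It comes out along its -x against up to 20 N
- wedge_b: wooden wedge under the middle of the deck's front edge (may be absent), 60 g, 26 mm wide (y), 112 long (x); origin under its middle. Tail: grip block 32 mm long, 40 high, centred at x = -40. From it the taper runs to +x, 30 mm high at the block (x = -24) falling evenly to 6 at the toe (x = 56). At first the origin is about under the deck's edge. It comes out along its -x against up to 20 N
- wedge_c: wooden wedge under the right of the deck's front edge (may be absent), 60 g, 26 mm wide (y), 112 long (x); origin under its middle. Tail: grip block 32 mm long, 40 high, centred at x = -40. From it the taper runs to +x, 30 mm high at the block (x = -24) falling evenly to 6 at the toe (x = 56). At first the origin is about under the deck's edge. It comes out along its -x against up to 20 N
- pan: square steel pan, 350 g, 100 x 100 mm, walls 42 mm high; origin at the centre of its underside. A black bar handle 12 mm wide (x) runs along y over its middle, 52 to 66 mm above the underside. Its floor, 12 mm thick, has two 13 mm through holes 30 mm either side of the centre along y, that go over the deck's pegs (either way round); seated, its origin is at the seat and its y along the seat's y
- sleeve_a: rigid grey buffer sleeve (may be absent), 40 g, a tube 36 mm outside and 21.6 mm inside diameter, 45 mm tall, standing on its end; origin at the centre of its lower end. Fully pushed onto a spigot it stands on the deck
- sleeve_a_mid (a point): centre of sleeve a, half way up its axis
- sleeve_b: rigid grey buffer sleeve (may be absent), 40 g, a tube 36 mm outside and 21.6 mm inside diameter, 45 mm tall, standing on its end; origin at the centre of its lower end. Fully pushed onto a spigot it stands on the deck
- sleeve_b_mid (a point): centre of sleeve b, half way up its axis
- sleeve_c: rigid grey buffer sleeve (may be absent), 40 g, a tube 36 mm outside and 21.6 mm inside diameter, 45 mm tall, standing on its end; origin at the centre of its lower end. Fully pushed onto a spigot it stands on the deck
- sleeve_c_mid (a point): centre of sleeve c, half way up its axis
- jar: amber sample jar, 54 mm in diameter, 75 mm high; not part of the job; origin at its underside
- cup: steel cup, 72 mm wide, 60 mm high; not part of the job; origin at its underside
- driver: screwdriver lying on the bench; not part of the job; origin at its underside
- tape: roll of paper tape 84 mm in diameter, 19 mm high, lying flat; not part of the job; origin at its underside
- weight: brass check weight 38 mm in diameter, 52 mm high; not part of the job; origin at its underside
Things that resemble listed ones, but are neither listed nor needed, are in the scene too. Leave any purple look-alike of the sleeve_a alone. What is shaped like the wedge_c but orange or red is not meant.

How it is judged:
By the outcome, as a careful person would: the job done as asked, in the order asked, and still so for the second after the job is handed in, with the robot touching nothing.
Of wedge_a, wedge_b, wedge_c only 2 to 3 are there at a start; the rules pass over those that are not, and their reading is None.
Of sleeve_a, sleeve_b, sleeve_c only 2 to 3 are there at a start; the rules pass over those that are not, and their reading is None.
At some moment in a run one of pan, sleeve_a, sleeve_b, sleeve_c may be knocked a few centimetres aside while the robot is not near it.
It also fails if it takes over 210 s, if anything falls off the work surface, if the arm or the gripper's body presses on something with over 40 N, if the wrist force passes 120 N, or if a joint passes its speed limit or range.

ROBOT

A 6-joint arm with a two-finger parallel gripper is mounted at the origin on the work surface. World frame = base frame: x ahead of the robot, y to its left, z up, the work surface at z = 0. Lengths are in m, angles in rad, forces in N, time in s.
With the tool pointing down it reaches from about 0.425 to 0.95 m from the base axis. Payload 3.5 kg.
Tool frame: the origin (TCP) lies between the finger pads; the fingertips stand 25 mm ahead of it and the grasp point (between the pads) lies 6 mm ahead of it (ctrl.finger_overhang is the distance from the TCP to the fingertips, in m); x points along the fingers, y is the direction in which the jaws open and shut, and the axes are right-handed (so a half turn about x gives the same grasp; the last joint's range is limited). The gripper opens to 85 mm and grips with 20 to 120 N. Pads are 22 mm wide; open, the fingers measure 114 mm over their backs; the gripper's body (76 mm by 85 mm) begins 54 mm behind the grasp point. The pads swing forward as they close: fully open they stand 13 mm farther back than shut.
Start: joints at [0.99, 0.286, 1.577, -0, 1.279, -0.15], TCP at [0.282, 0.613, 0.256] pointing down, gripper open.
Joint ranges: [-2.77, 2.77], [-0.9, 2.22], [0.21, 2.48], [-1.53, 4.67], [0.24, 2.81], [-2.84, 2.84]. Speed limits (rad/s): [2.79, 2.79, 3.14, 3.14, 3.14, 3.14].

INTERFACE

Orientations are given as a unit quaternion [x, y, z, w].
In Python, from plant import ctrl gives the robot as it stands.
- The arm moves only by the tool play_rows, never from a script. Its argument "targets" is a list of rows, each an object with "delta_pos": the shift along the world's x, y, z normalised to -1 to 1, where 1 is 1000 mm, a list of three; "delta_rot": the turn, a rotation vector about the world's x, y, z normalised to -1 to 1, where 1 is pi rad, a list of three; "claw": the finger opening in mm, from 0 to 85.4. In form: [{"delta_pos": [tx, ty, tz], "delta_rot": [wx, wy, wz], "claw": claw}, ...]. A call has 1 to 20 rows; each row is the pose to reach, as a shift and turn from the pose measured when the call began, turning the shorter way round; what a row does not reach only later rows make up. A row lasts 1/12 s, in which the tool goes at most 41.7 mm and 7.16 degrees, less where a joint would pass 70% of its speed; a pose out of reach is approached as far as the arm can. A call with a number of a shift or a turn outside -1 to 1 is refused whole. A call with a gripper value outside its range is refused whole. The fingers move at their own pace and stop on an object; "newtons" is the grip in N (left out, the last holds). Time passes only in rows, so rows that repeat a pose let the fingers close. It gives the time, the measured TCP pose, the force and the opening at its end, in the units of the state.
- ctrl.get_state(): the state, without advancing time (a new reading comes with each control period).
- ctrl.read_camera(name): name is "scene" or "top"; returns the picture (384x512x3 uint8, blue, green, red); there is no depth.
- ctrl.calibration(name): a dict with "fx", "fy", "cx", "cy" (pixels), "camera_from_world" (4x4, takes a point from world to camera coordinates). Camera axes: x right, y down, z forward; pixel columns grow to the right and rows downward; lengths in m; the calibration is good to about 2 mm. A picture is of the moment at which its call begins. calibration takes no time and is no camera call.
- ctrl.sign_off(): hands the job in, once; it reports no verdict.
The state is a dict: "time": time; "qpos": joint angles; "dq": joint speeds; "joint_efforts": joint torques, N m; "eef_pos": TCP position; "tcp_rot": TCP orientation; "contact_force": force on the tool from outside, world axes, zero at the start; "wrist_torque": the same for the moment, N m; "opening": opening from 0.0 (shut) to 1.0 (fully open).
Only numpy, scipy, OpenCV 4.12 (cv2) and the standard library are available. Lean on these libraries where they do the work, as an engineer would, in place of code of your own. Each camera call takes 0.05 s, during which the arm holds its last target. There are 200 camera calls.

## Working session

There is one attempt and no reset: what is moved stays moved. The work goes in short steps, Python scripts to look and compute and a tool call to move; the robot and the scene stay as the last step left them, time stands still between calls to the robot, and variables do not carry over. Pictures are saved under pics/ and viewed, about 12 in all and at most 16, crops included, and the job is handed in when it is done.

Besides the shell and the picture viewer there is one more tool, called after "Request:" as name([rows], argument=value, ...), one row to a line, values as JSON. play_rows: Moves the arm, as the interface text tells. Its arguments: {"type":"object","properties":{"targets":{"type":"array"},"newtons":{"type":"number"}},"required":["targets"]}

```bash
mkdir -p pics; ls; cat > h.py <<'E'
import numpy as np, cv2
from plant import ctrl
def shot(cam,name):
    im=ctrl.read_camera(cam); cv2.imwrite(f'pics/{name}.png',im); return im
def crop(src,name,x0,y0,x1,y1,k):
    im=cv2.imread(f'pics/{src}.png')[y0:y1,x0:x1]
    cv2.imwrite(f'pics/{name}.png',cv2.resize(im,None,fx=k,fy=k,interpolation=cv2.INTER_CUBIC))
def ray(cam,u,v):
    c=ctrl.calibration(cam); T=np.array(c['camera_from_world']); R=T[:3,:3]; o=-R.T@T[:3,3]
    d=R.T@np.array([(u-c['cx'])/c['fx'],(v-c['cy'])/c['fy'],1]); return o,d/np.linalg.norm(d)
def atz(cam,u,v,z):
    o,d=ray(cam,u,v); return o+d*(z-o[2])/d[2]
def two(r1,r2):
    (o1,d1),(o2,d2)=r1,r2
    s=np.linalg.lstsq(np.array([d1,-d2]).T,o2-o1,rcond=None)[0]
    p,q=o1+s[0]*d1,o2+s[1]*d2; return (p+q)/2,np.linalg.norm(p-q)
def proj(cam,p):
    c=ctrl.calibration(cam); q=np.array(c['camera_from_world'])@np.r_[p,1]
    return c['fx']*q[0]/q[2]+c['cx'],c['fy']*q[1]/q[2]+c['cy']
E
python3 - <<'E'
from h import *
np.set_printoptions(precision=4,suppress=True)
print(ctrl.get_state(),ctrl.finger_overhang)
a=shot('scene','s0');b=shot('top','t0')
for n in('scene','top'):
    c=ctrl.calibration(n);print(n,c, ray(n,256,192))
cv2.imwrite('pics/both.png',cv2.resize(np.vstack([a,b]),None,fx=.78,fy=.78))
E
```

```text
pics
{'time': 0.0, 'qpos': array([ 0.99  ,  0.2872,  1.5782, -0.    ,  1.2786, -0.15  ]), 'dq': array([-0.0011, -0.0006,  0.0009,  0.0011, -0.0005,  0.0009]), 'joint_efforts': array([  0.0013, -40.5964, -29.2636,  -0.    ,   0.0057,   0.    ]), 'eef_pos': array([0.2815, 0.6128, 0.2549]), 'tcp_rot': array([ 0.1504,  0.6911, -0.1519,  0.6905]), 'contact_force': array([-0.8302,  0.5693, -0.284 ]), 'wrist_torque': array([ 0.0091,  0.0014, -0.0871]), 'opening': 1.0057039227975646} 0.025
scene {'fx': 352.52717622409966, 'fy': 352.52717622409966, 'cx': 248.63637278674466, 'cy': 194.42098455169872, 'camera_from_world': array([[-0.8147,  0.5798,  0.011 ,  0.4028],
       [ 0.4363,  0.6254, -0.6469, -0.1978],
       [-0.382 , -0.5222, -0.7625,  1.3099],
       [ 0.    ,  0.    ,  0.    ,  1.    ]])} (array([0.9148, 0.5741, 0.8665]), array([-0.4019, -0.5142, -0.7577]))
top {'fx': 489.23202110194893, 'fy': 489.23202110194893, 'cx': 257.02309782965347, 'cy': 185.3780252266526, 'camera_from_world': array([[ 0.0224, -0.9994,  0.0251, -0.0138],
       [-0.9886, -0.0259, -0.1482,  0.5114],
       [ 0.1488, -0.0215, -0.9886,  1.7773],
       [ 0.    ,  0.    ,  0.    ,  1.    ]])} (array([0.2414, 0.0377, 1.8333]), array([ 0.1353, -0.0198, -0.9906]))
```

```bash
python3 - <<'E'
from h import *
for s in('s0','t0'): crop(s,s+'b',0,0,512,384,1.56)
E
```

```text
(no output)
```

View pics/s0b.png

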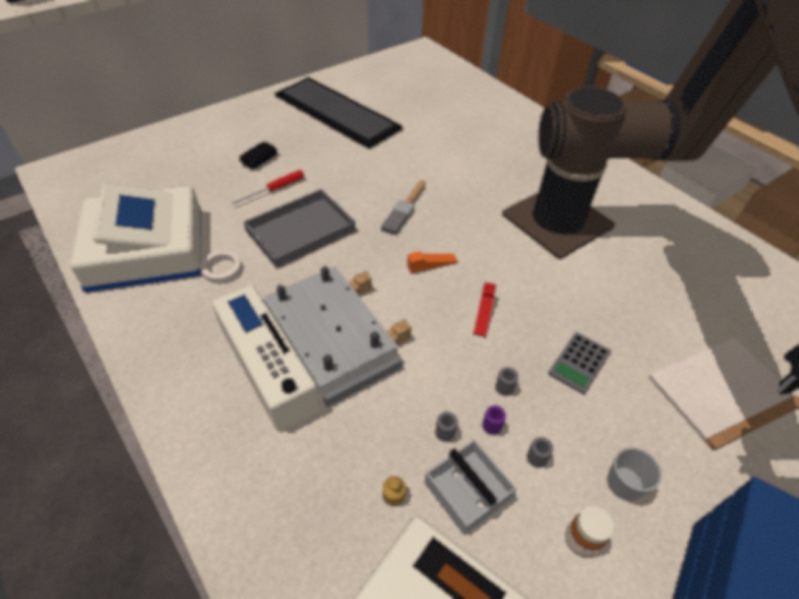

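View pics/t0b.png

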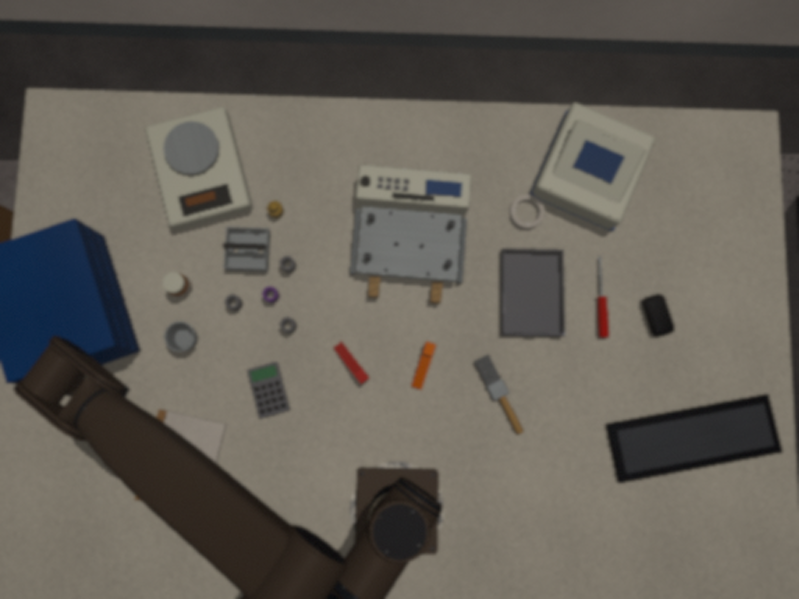

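Top view (full-frame px = shown/1.56): two wooden wedges stand at the deck's front edge, (373,288) and (436,292). The orange (424,365) and red (351,363) look-alikes are excluded by colour. There are three grey sleeves at (287,265), (233,303) and (287,326), with a purple one at (270,296) to leave alone. The pan is at (247,250) and the tray at (532,293). Next I'll take enlarged crops.

```bash
python3 - <<'E'
from h import *
crop('t0','tc',135,100,365,225,3.45)
crop('s0','sc',130,165,360,340,3.4)
E
```

```text
(no output)
```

View pics/tc.png

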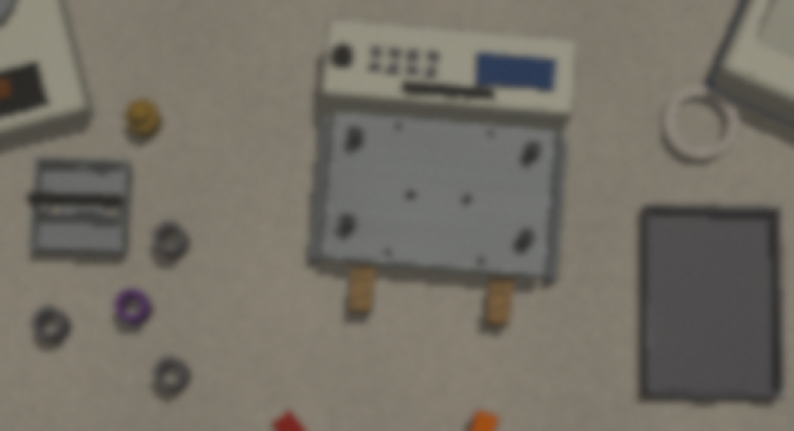

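View pics/sc.png

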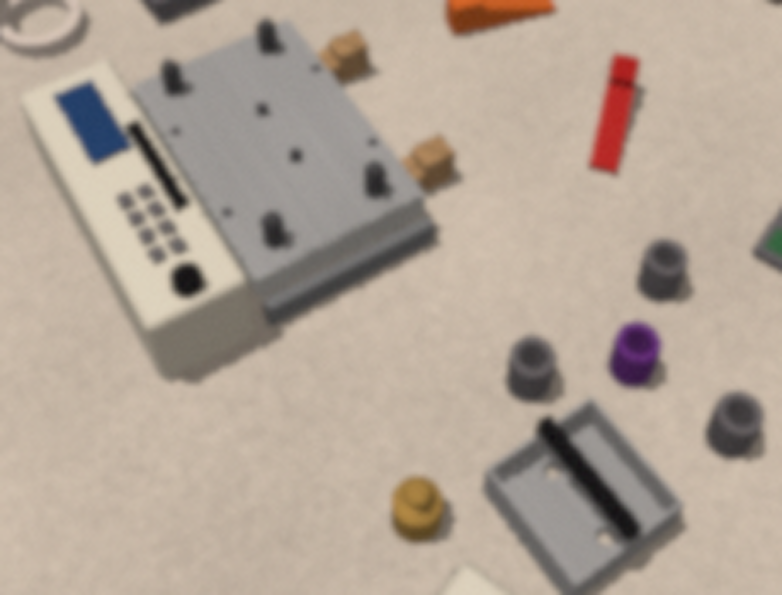

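Crops: top crop shows wedge blocks at (361,290) and (499,297), so wedges a and c are present and the middle is empty. Pegs are at (410,194) and (466,199). The scene crop shows the same things: pegs at (296,155) and (262,109), blocks at (433,153) and (348,48), three grey sleeves and the purple one. Triangulating now.

```bash
cat >> h.py <<'E'
def T(u,v): return ray('top',u/3.45+135,v/3.45+100)
def S(u,v): return ray('scene',u/3.4+130,v/3.4+165)
E
python3 - <<'E'
from h import *
np.set_printoptions(precision=4,suppress=True)
P=dict(pegL=((410,194),(296,155)),pegR=((466,199),(262,109)),
spA=((345,219),(376,169)),spB=((353,132),(275,218)),spC=((525,235),(267,27)),spD=((531,148),(173,67)),
s1=((171,239),(533,352)),s2=((52,324),(738,410)),s3=((172,374),(665,256)),purple=((133,304),(637,340)),
wA=((361,290),(433,153)),wC=((499,297),(348,48)),hanL=((32,198),(628,530)),hanR=((122,203),(547,427)),
deckFL=((311,262),(437,208)),)
for k,(a,b) in P.items():
    p,e=two(T(*a),S(*b)); print(k,p,round(e,4),'r',round(np.hypot(*p[:2]),3))
tr=np.array([[640,206],[778,209],[777,400],[640,397]])
for q in tr: print('tray rim',atz('top',q[0]/3.45+135,q[1]/3.45+100,.03))
E
```

```text
pegL [0.6183 0.0135 0.0517] 0.001 r 0.618
pegR [ 0.615  -0.0473  0.0511] 0.0 r 0.617
spA [0.5831 0.0824 0.0801] 0.0022 r 0.589
spB [0.6769 0.0768 0.0811] 0.0031 r 0.681
spC [ 0.5715 -0.1087  0.0776] 0.002 r 0.582
spD [ 0.6654 -0.1135  0.0787] 0.0029 r 0.675
s1 [0.565  0.27   0.0358] 0.0014 r 0.626
s2 [0.4693 0.3941 0.0331] 0.0035 r 0.613
s3 [0.419  0.2632 0.0332] 0.0022 r 0.495
purple [0.4927 0.3081 0.0363] 0.003 r 0.581
wA [0.5134 0.0655 0.0329] 0.0064 r 0.518
wC [ 0.5074 -0.082   0.035 ] 0.011 r 0.514
hanL [0.6036 0.4183 0.0493] 0.0003 r 0.734
hanR [0.6002 0.3247 0.0442] 0.0052 r 0.682
deckFL [0.5444 0.1182 0.0346] 0.0005 r 0.557
tray rim [ 0.6169 -0.2387  0.03  ]
tray rim [ 0.6178 -0.3903  0.03  ]
tray rim [ 0.4081 -0.3874  0.03  ]
tray rim [ 0.4077 -0.2394  0.03  ]
```

```bash
python3 - <<'E'
from h import *
np.set_printoptions(precision=4,suppress=True)
P=dict(pegL=((410,194),(296,155),.0645),pegR=((466,199),(262,109),.0645),
spA=((345,219),(376,169),.088),spB=((353,132),(275,218),.088),spC=((525,235),(267,27),.088),spD=((531,148),(173,67),.088),
s1=((171,239),(533,352),.045),s2=((52,324),(738,410),.045),s3=((172,374),(665,256),.045),
wA=((361,290),(433,153),.04),wC=((499,297),(348,48),.04),hanL=((32,198),(628,530),.066),hanR=((122,203),(547,427),.066))
for k,(a,b,z) in P.items():
    A=atz('top',a[0]/3.45+135,a[1]/3.45+100,z);B=atz('scene',b[0]/3.4+130,b[1]/3.4+165,z)
    print(k,A[:2],B[:2],(A-B)[:2])
E
```

```text
pegL [0.616  0.0133] [0.6226 0.0227] [-0.0066 -0.0093]
pegR [ 0.6122 -0.0467] [ 0.62   -0.0371] [-0.0077 -0.0096]
spA [0.5823 0.0814] [0.5857 0.0882] [-0.0033 -0.0068]
spB [0.6764 0.0757] [0.6779 0.0823] [-0.0015 -0.0067]
spC [ 0.5704 -0.1084] [ 0.5754 -0.0989] [-0.005  -0.0096]
spD [ 0.6644 -0.1136] [ 0.6673 -0.1043] [-0.0029 -0.0093]
s1 [0.5638 0.2683] [0.5684 0.2739] [-0.0046 -0.0056]
s2 [0.4686 0.3902] [0.4746 0.3981] [-0.006  -0.0079]
s3 [0.4185 0.2608] [0.4254 0.2684] [-0.0069 -0.0076]
wA [0.5146 0.0632] [0.5147 0.0723] [-0.0002 -0.0091]
wC [ 0.5109 -0.0854] [ 0.5063 -0.0737] [ 0.0046 -0.0116]
hanL [0.6002 0.4146] [0.6098 0.4216] [-0.0096 -0.007 ]
hanR [0.5975 0.3192] [0.607  0.3333] [-0.0095 -0.0141]
```

```bash
cat >> h.py <<'E'
from scipy.spatial.transform import Rotation as Ro
def go(x,y,z,yaw,near=True):
    """deltas to reach TCP x,y,z tool down, jaws(tool y) at angle yaw from world +x (mod pi)"""
    s=ctrl.get_state(); R=Ro.from_quat(s['tcp_rot'])
    best=None
    for k in(0,np.pi):
        c,n=np.cos(yaw+k),np.sin(yaw+k); X=np.array([0,0,-1.]);Y=np.array([c,n,0]);M=np.array([X,Y,np.cross(X,Y)]).T
        d=(Ro.from_matrix(M)*R.inv()).as_rotvec()
        if best is None or np.linalg.norm(d)<np.linalg.norm(best): best=d
    print('dpos',np.round(np.array([x,y,z])-s['eef_pos'],4),'drot',np.round(best/np.pi,4),'deg',np.degrees(np.linalg.norm(best)).round(1))
def st():
    s=ctrl.get_state(); y=Ro.from_quat(s['tcp_rot']).as_matrix()
    print('t',round(s['time'],2),'p',s['eef_pos'].round(4),'jaw',np.arctan2(y[1,1],y[0,1]).round(4),'down',y[:,0].round(3),'F',s['contact_force'].round(1),'op',round(s['opening']*85.4,1),'q',s['qpos'].round(2))
E
python3 -c "
from h import *
st();go(.5095,.0677,.14,np.pi/2-.06);go(.5006,-.0806,.14,np.pi/2-.06)"
```

```text
t 0.1 p [0.2816 0.6129 0.2551] jaw 1.14 down [-0.001 -0.002 -1.   ] F [-0.2 -0.5 -0.2] op 85.0 q [ 0.99  0.29  1.58  0.    1.28 -0.15]
dpos [ 0.2279 -0.5452 -0.1151] drot [ 0.0006 -0.0003  0.118 ] deg 21.2
dpos [ 0.219  -0.6935 -0.1151] drot [ 0.0006 -0.0003  0.118 ] deg 21.2
```

Request:
play_rows([
  {"delta_pos": [0.228,-0.545,0],"delta_rot": [0,0,0.118],"claw": 60},
  {"delta_pos": [0.228,-0.545,0],"delta_rot": [0,0,0.118],"claw": 60},
  {"delta_pos": [0.228,-0.545,0],"delta_rot": [0,0,0.118],"claw": 60},
  {"delta_pos": [0.228,-0.545,0],"delta_rot": [0,0,0.118],"claw": 60},
  {"delta_pos": [0.228,-0.545,0],"delta_rot": [0,0,0.118],"claw": 60},
  {"delta_pos": [0.228,-0.545,0],"delta_rot": [0,0,0.118],"claw": 60},
  {"delta_pos": [0.228,-0.545,0],"delta_rot": [0,0,0.118],"claw": 60},
  {"delta_pos": [0.228,-0.545,0],"delta_rot": [0,0,0.118],"claw": 60},
  {"delta_pos": [0.228,-0.545,0],"delta_rot": [0,0,0.118],"claw": 60},
  {"delta_pos": [0.228,-0.545,0],"delta_rot": [0,0,0.118],"claw": 60},
  {"delta_pos": [0.228,-0.545,-0.115],"delta_rot": [0,0,0.118],"claw": 60},
  {"delta_pos": [0.228,-0.545,-0.115],"delta_rot": [0,0,0.118],"claw": 60},
  {"delta_pos": [0.228,-0.545,-0.115],"delta_rot": [0,0,0.118],"claw": 60},
  {"delta_pos": [0.228,-0.545,-0.115],"delta_rot": [0,0,0.118],"claw": 60},
  {"delta_pos": [0.228,-0.545,-0.115],"delta_rot": [0,0,0.118],"claw": 60},
  {"delta_pos": [0.228,-0.545,-0.115],"delta_rot": [0,0,0.118],"claw": 60},
  {"delta_pos": [0.228,-0.545,-0.115],"delta_rot": [0,0,0.118],"claw": 60},
  {"delta_pos": [0.228,-0.545,-0.115],"delta_rot": [0,0,0.118],"claw": 60},
], newtons=80)

```text
time: 1.6
eef_pos: [0.5094, 0.068, 0.1399]
tcp_rot: [0.021, 0.707, -0.022, 0.706]
contact_force: [0.2, 0.4, 0.6]
opening: 0.704
```

```bash
python3 - <<'E'
from h import *
st();a=shot('scene','s1');b=shot('top','t1')
p=ctrl.get_state()['eef_pos']
for d in(-.025,): print('tip proj', proj('scene',p+[0,0,d]),proj('top',p+[0,0,d]))
crop('s1','s1c',180,130,300,250,4.8);crop('t1','t1c',210,100,330,220,4.8)
a=cv2.imread('pics/s1c.png');b=cv2.imread('pics/t1c.png')
cv2.imwrite('pics/c1.png',cv2.resize(np.hstack([a,b]),(800,400),interpolation=cv2.INTER_AREA))
E
```

```text
t 1.6 p [0.5094 0.068  0.1399] jaw 1.51 down [-0.001 -0.002 -1.   ] F [0.2 0.4 0.6] op 60.1 q [-0.06  0.06  2.06 -0.    1.02 -1.57]
tip proj (np.float64(258.8416097121025), np.float64(191.805547770653)) (np.float64(237.79608812648652), np.float64(182.11543173624204))
```

View pics/c1.png

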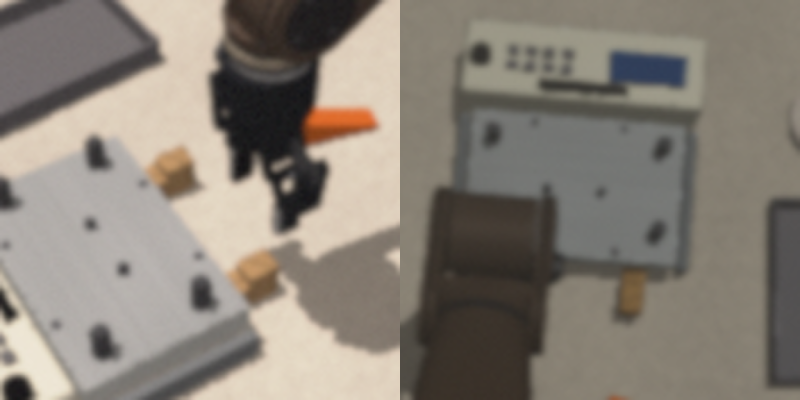

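Tips project at scene (258.8,191.8), and I see them at about (258.6,191), so the scene calibration agrees with the robot. The wedge block sits under the gripper. I'll descend and grip; the closing jaws will show the true y.

Request:
play_rows([
  {"delta_pos": [0,0,-0.03],"delta_rot": [0,0,0],"claw": 60},
  {"delta_pos": [0,0,-0.06],"delta_rot": [0,0,0],"claw": 60},
  {"delta_pos": [0,0,-0.085],"delta_rot": [0,0,0],"claw": 60},
  {"delta_pos": [0,0,-0.1],"delta_rot": [0,0,0],"claw": 60},
  {"delta_pos": [0,0,-0.108],"delta_rot": [0,0,0],"claw": 60},
  {"delta_pos": [0,0,-0.108],"delta_rot": [0,0,0],"claw": 60},
  {"delta_pos": [0,0,-0.108],"delta_rot": [0,0,0],"claw": 35},
  {"delta_pos": [0,0,-0.108],"delta_rot": [0,0,0],"claw": 35},
  {"delta_pos": [0,0,-0.108],"delta_rot": [0,0,0],"claw": 35},
  {"delta_pos": [0,0,-0.108],"delta_rot": [0,0,0],"claw": 35},
])

```text
time: 2.53
eef_pos: [0.5108, 0.0689, 0.0344]
tcp_rot: [0.02, 0.705, -0.021, 0.708]
contact_force: [-0.4, 0.5, 0.5]
opening: 0.405
```

```bash
python3 - <<'E'
from h import *
st();a=shot('scene','s2')
crop('s2','s2c',200,170,290,240,8)
p=ctrl.get_state()['eef_pos']; print([np.round(((np.array(proj('scene',p+[0,0,d]))-[200,170])*8)) for d in (0,-.025)])
E
```

```text
t 2.53 p [0.5108 0.0689 0.0344] jaw 1.5122 down [ 0.004 -0.002 -1.   ] F [-0.4  0.5  0.5] op 34.6 q [-0.06  0.24  2.09 -0.    0.8  -1.57]
[array([462., 318.]), array([460., 359.])]
```

View pics/s2c.png

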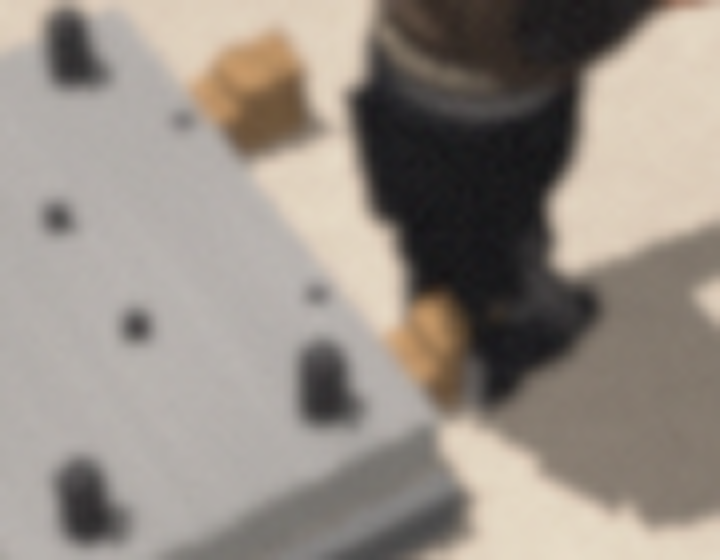

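Pads are over the rear two thirds of the block and not yet touching. I'll shift 5 mm forward and close.

Request:
play_rows([
  {"delta_pos": [0.004,0,-0.002],"delta_rot": [0,0,0],"claw": 35},
  {"delta_pos": [0.004,0,-0.002],"delta_rot": [0,0,0],"claw": 35},
  {"delta_pos": [0.004,0,-0.002],"delta_rot": [0,0,0],"claw": 15},
  {"delta_pos": [0.004,0,-0.002],"delta_rot": [0,0,0],"claw": 15},
  {"delta_pos": [0.004,0,-0.002],"delta_rot": [0,0,0],"claw": 15},
  {"delta_pos": [0.004,0,-0.002],"delta_rot": [0,0,0],"claw": 15},
  {"delta_pos": [0.004,0,-0.002],"delta_rot": [0,0,0],"claw": 15},
  {"delta_pos": [0.004,0,-0.002],"delta_rot": [0,0,0],"claw": 15},
])

```text
time: 3.25
eef_pos: [0.515, 0.0681, 0.0328]
tcp_rot: [0.02, 0.705, -0.022, 0.708]
contact_force: [-2.1, -5.2, 5.2]
opening: 0.289
```

```bash
python3 -c "
from h import *
st()"
```

```text
t 3.25 p [0.515  0.0681 0.0328] jaw 1.5122 down [ 0.004 -0.003 -1.   ] F [-2.1 -5.2  5.2] op 24.7 q [-0.06  0.25  2.08 -0.    0.8  -1.57]
```

Request:
play_rows([
  {"delta_pos": [-0.001,0,0],"delta_rot": [0,0,0],"claw": 15},
  {"delta_pos": [-0.002,0,0],"delta_rot": [0,0,0],"claw": 15},
  {"delta_pos": [-0.003,0,0],"delta_rot": [0,0,0],"claw": 15},
  {"delta_pos": [-0.0045,0,0],"delta_rot": [0,0,0],"claw": 15},
  {"delta_pos": [-0.006,0,0],"delta_rot": [0,0,0],"claw": 15},
  {"delta_pos": [-0.0075,0,0],"delta_rot": [0,0,0],"claw": 15},
  {"delta_pos": [-0.009,0.001,0],"delta_rot": [0,0,0],"claw": 15},
  {"delta_pos": [-0.0105,0.001,0],"delta_rot": [0,0,0],"claw": 15},
  {"delta_pos": [-0.012,0.001,0],"delta_rot": [0,0,0],"claw": 15},
  {"delta_pos": [-0.0135,0.001,0],"delta_rot": [0,0,0],"claw": 15},
  {"delta_pos": [-0.015,0.001,0],"delta_rot": [0,0,0],"claw": 15},
])

```text
time: 4.17
eef_pos: [0.4998, 0.0692, 0.0328]
tcp_rot: [0.02, 0.705, -0.022, 0.708]
contact_force: [1.1, 0.3, 1.3]
opening: 0.291
```

```bash
python3 - <<'E'
from h import *
st();a=shot('scene','s3')
crop('s3','s3c',200,170,290,240,8)
E
```

```text
t 4.17 p [0.4998 0.0692 0.0328] jaw 1.5122 down [ 0.004 -0.003 -1.   ] F [1.1 0.3 1.3] op 24.9 q [-0.06  0.22  2.12 -0.    0.79 -1.57]
```

View pics/s3c.png

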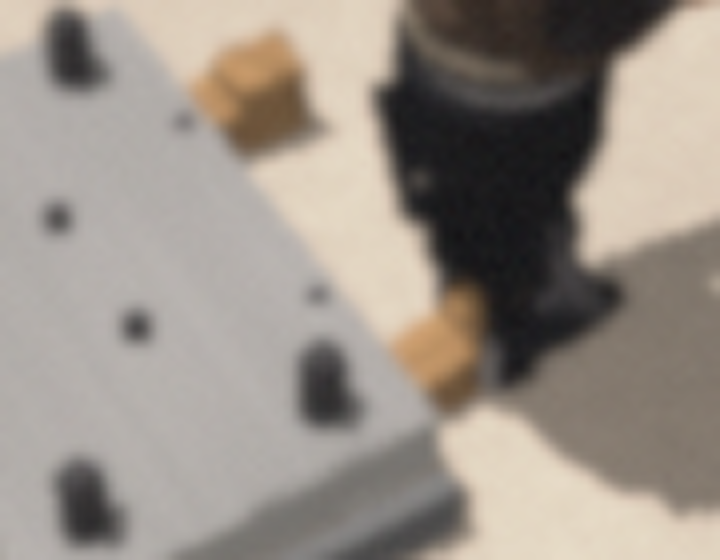

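Wedge A is now 15 mm out and loose, and wedge C carries the deck. I'll pull A clear and carry it to the tray.

Request:
play_rows([
  {"delta_pos": [-0.004,0,0],"delta_rot": [0,0,0],"claw": 15},
  {"delta_pos": [-0.008,0,0],"delta_rot": [0,0,0],"claw": 15},
  {"delta_pos": [-0.013,0.001,0],"delta_rot": [0,0,0],"claw": 15},
  {"delta_pos": [-0.018,0.001,0],"delta_rot": [0,0,0],"claw": 15},
  {"delta_pos": [-0.023,0.001,0],"delta_rot": [0,0,0],"claw": 15},
  {"delta_pos": [-0.028,0.002,0],"delta_rot": [0,0,0],"claw": 15},
  {"delta_pos": [-0.034,0.002,0],"delta_rot": [0,0,0],"claw": 15},
  {"delta_pos": [-0.04,0.002,0],"delta_rot": [0,0,0],"claw": 15},
  {"delta_pos": [-0.046,0.003,0],"delta_rot": [0,0,0],"claw": 15},
  {"delta_pos": [-0.052,0.003,0],"delta_rot": [0,0,0],"claw": 15},
  {"delta_pos": [-0.058,0.003,0],"delta_rot": [0,0,0],"claw": 15},
  {"delta_pos": [-0.06,0.003,0.02],"delta_rot": [0,0,0],"claw": 15},
  {"delta_pos": [-0.06,0.003,0.06],"delta_rot": [0,0,0],"claw": 15},
  {"delta_pos": [-0.06,0.003,0.1],"delta_rot": [0,0,0],"claw": 15},
  {"delta_pos": [-0.06,0.003,0.13],"delta_rot": [0,0,0],"claw": 15},
  {"delta_pos": [-0.06,0.003,0.13],"delta_rot": [0,0,0],"claw": 15},
])

```text
time: 5.55
eef_pos: [0.4429, 0.0721, 0.1693]
tcp_rot: [0.019, 0.701, -0.022, 0.712]
contact_force: [1.4, -0.3, 0.5]
opening: 0.295
```

```bash
python3 -c "
from h import *
st();go(.476,-.339,.1,np.pi/2)"
```

```text
t 5.55 p [0.4429 0.0721 0.1693] jaw 1.5125 down [ 0.016 -0.004 -1.   ] F [ 1.4 -0.3  0.5] op 25.2 q [-0.06 -0.14  2.2  -0.    1.07 -1.57]
dpos [ 0.0331 -0.4111 -0.0693] drot [0.0011 0.005  0.0185] deg 3.5
```

Request:
play_rows([
  {"delta_pos": [0.033,-0.411,0],"delta_rot": [0,0,0.0185],"claw": 15},
  {"delta_pos": [0.033,-0.411,0],"delta_rot": [0,0.005,0.0185],"claw": 15},
  {"delta_pos": [0.033,-0.411,0],"delta_rot": [0,0.005,0.0185],"claw": 15},
  {"delta_pos": [0.033,-0.411,0],"delta_rot": [0,0.005,0.0185],"claw": 15},
  {"delta_pos": [0.033,-0.411,0],"delta_rot": [0,0.005,0.0185],"claw": 15},
  {"delta_pos": [0.033,-0.411,0],"delta_rot": [0,0.005,0.0185],"claw": 15},
  {"delta_pos": [0.033,-0.411,0],"delta_rot": [0,0.005,0.0185],"claw": 15},
  {"delta_pos": [0.033,-0.411,0],"delta_rot": [0,0.005,0.0185],"claw": 15},
  {"delta_pos": [0.033,-0.411,0],"delta_rot": [0,0.005,0.0185],"claw": 15},
  {"delta_pos": [0.033,-0.411,0],"delta_rot": [0,0.005,0.0185],"claw": 15},
  {"delta_pos": [0.033,-0.411,-0.03],"delta_rot": [0,0.005,0.0185],"claw": 15},
  {"delta_pos": [0.033,-0.411,-0.06],"delta_rot": [0,0.005,0.0185],"claw": 15},
  {"delta_pos": [0.033,-0.411,-0.085],"delta_rot": [0,0.005,0.0185],"claw": 15},
  {"delta_pos": [0.033,-0.411,-0.105],"delta_rot": [0,0.005,0.0185],"claw": 15},
  {"delta_pos": [0.033,-0.411,-0.12],"delta_rot": [0,0.005,0.0185],"claw": 15},
  {"delta_pos": [0.033,-0.411,-0.124],"delta_rot": [0,0.005,0.0185],"claw": 15},
  {"delta_pos": [0.033,-0.411,-0.127],"delta_rot": [0,0.005,0.0185],"claw": 15},
  {"delta_pos": [0.033,-0.411,-0.129],"delta_rot": [0,0.005,0.0185],"claw": 15},
  {"delta_pos": [0.033,-0.411,-0.129],"delta_rot": [0,0.005,0.0185],"claw": 15},
  {"delta_pos": [0.033,-0.411,-0.129],"delta_rot": [0,0.005,0.0185],"claw": 15},
])

```text
time: 7.22
eef_pos: [0.4765, -0.3393, 0.0414]
tcp_rot: [-0.002, 0.707, -0.002, 0.708]
contact_force: [-0.8, -0.6, -0.7]
opening: 0.292
```

```bash
python3 - <<'E'
from h import *
st();a=shot('scene','s4');b=shot('top','t4')
crop('s4','s4c',140,100,240,190,4.5);crop('t4','t4c',290,140,390,230,4.5)
cv2.imwrite('pics/c4.png',cv2.resize(np.hstack([cv2.imread('pics/s4c.png'),cv2.imread('pics/t4c.png')]),None,fx=.88,fy=.88))
E
```

```text
t 7.22 p [ 0.4765 -0.3393  0.0414] jaw 1.5709 down [ 0.002 -0.005 -1.   ] F [-0.8 -0.6 -0.7] op 24.9 q [-0.79  0.36  1.92 -0.    0.85 -2.36]
```

View pics/c4.png

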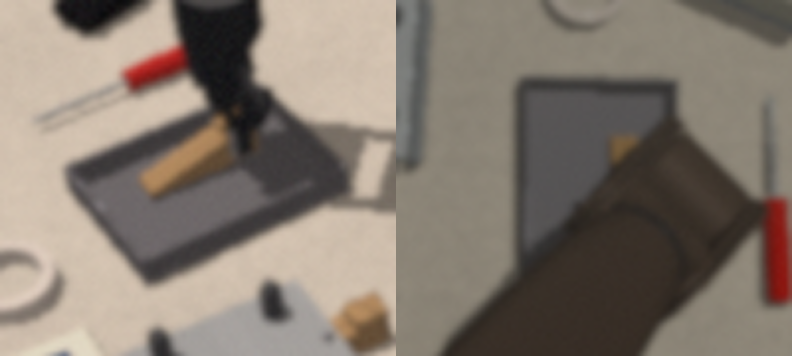

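Wedge A lies in the tray between the walls. I'll release, rise and go over wedge C.

Request:
play_rows([
  {"delta_pos": [0,0,-0.001],"delta_rot": [0,0,0],"claw": 40},
  {"delta_pos": [0,0,-0.001],"delta_rot": [0,0,0],"claw": 45},
  {"delta_pos": [0,0,-0.001],"delta_rot": [0,0,0],"claw": 45},
  {"delta_pos": [0,0,0.02],"delta_rot": [0,0,0],"claw": 45},
  {"delta_pos": [0,0,0.06],"delta_rot": [0,0,0],"claw": 45},
  {"delta_pos": [0,0,0.1],"delta_rot": [0,0,0],"claw": 45},
  {"delta_pos": [0.03,0.26,0.1],"delta_rot": [0,0,-0.019],"claw": 55},
  {"delta_pos": [0.03,0.26,0.1],"delta_rot": [0,0,-0.019],"claw": 55},
  {"delta_pos": [0.03,0.26,0.1],"delta_rot": [0,0,-0.019],"claw": 55},
  {"delta_pos": [0.03,0.26,0.1],"delta_rot": [0,0,-0.019],"claw": 55},
  {"delta_pos": [0.03,0.26,0.1],"delta_rot": [0,0,-0.019],"claw": 55},
  {"delta_pos": [0.03,0.26,0.1],"delta_rot": [0,0,-0.019],"claw": 55},
  {"delta_pos": [0.03,0.26,0.1],"delta_rot": [0,0,-0.019],"claw": 55},
  {"delta_pos": [0.03,0.26,0.1],"delta_rot": [0,0,-0.019],"claw": 55},
])

```text
time: 8.48
eef_pos: [0.5064, -0.0766, 0.1416]
tcp_rot: [0.018, 0.706, -0.021, 0.707]
contact_force: [0.4, -0.3, -0.2]
opening: 0.646
```

```bash
python3 - <<'E'
from h import *
st(); print('toe top est',atz('top',347.3,174.6,.011)); p=ctrl.get_state()['eef_pos']
shot('scene','s5');shot('top','t5')
crop('s5','s5c',170,140,270,240,4);crop('t5','t5c',290,130,390,230,4)
cv2.imwrite('pics/c5.png',np.hstack([cv2.imread('pics/s5c.png'),cv2.imread('pics/t5c.png')]))
for d in(0,-.025): print((np.array(proj('scene',p+[0,0,d]))-[170,140])*4)
E
```

```text
t 8.48 p [ 0.5064 -0.0766  0.1416] jaw 1.5159 down [ 0.001 -0.005 -1.   ] F [ 0.4 -0.3 -0.2] op 55.2 q [-0.35  0.05  2.07 -0.    1.02 -1.86]
toe top est [ 0.56605685 -0.34392562  0.011     ]
[243.82225664  61.26263797]
[244.72045967  85.4166923 ]
```

View pics/c5.png

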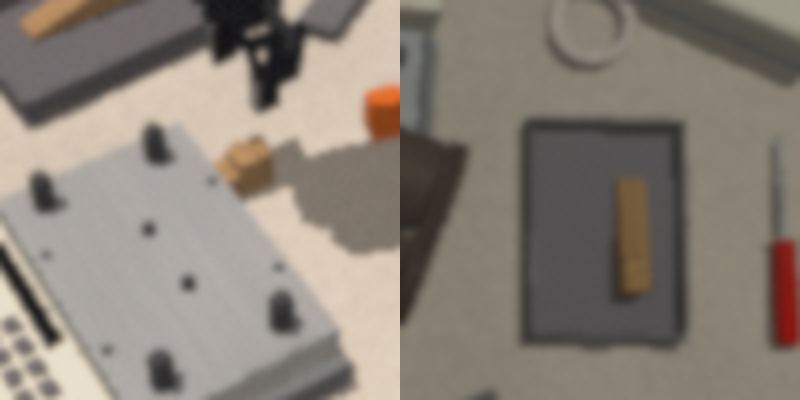

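The wedge lies well inside the tray. Wedge C is under the gripper, so I'll descend and grip.

Request:
play_rows([
  {"delta_pos": [0.002,-0.003,-0.03],"delta_rot": [0,0,0],"claw": 55},
  {"delta_pos": [0.002,-0.003,-0.06],"delta_rot": [0,0,0],"claw": 55},
  {"delta_pos": [0.002,-0.003,-0.085],"delta_rot": [0,0,0],"claw": 55},
  {"delta_pos": [0.002,-0.003,-0.1],"delta_rot": [0,0,0],"claw": 55},
  {"delta_pos": [0.002,-0.003,-0.1085],"delta_rot": [0,0,0],"claw": 55},
  {"delta_pos": [0.002,-0.003,-0.1085],"delta_rot": [0,0,0],"claw": 55},
  {"delta_pos": [0.002,-0.003,-0.1085],"delta_rot": [0,0,0],"claw": 15},
  {"delta_pos": [0.002,-0.003,-0.1085],"delta_rot": [0,0,0],"claw": 15},
  {"delta_pos": [0.002,-0.003,-0.1085],"delta_rot": [0,0,0],"claw": 15},
  {"delta_pos": [0.002,-0.003,-0.1085],"delta_rot": [0,0,0],"claw": 15},
  {"delta_pos": [0.002,-0.003,-0.1085],"delta_rot": [0,0,0],"claw": 15},
  {"delta_pos": [0.002,-0.003,-0.1085],"delta_rot": [0,0,0],"claw": 15},
], newtons=90)

```text
time: 9.58
eef_pos: [0.5098, -0.0831, 0.0352]
tcp_rot: [0.019, 0.705, -0.023, 0.708]
contact_force: [-2.9, -1.7, 6.2]
opening: 0.287
```

```bash
python3 -c "
from h import *
st();print(atz('top',348.25,198.75,.045))"
```

```text
t 9.58 p [ 0.5098 -0.0831  0.0352] jaw 1.5113 down [ 0.004 -0.007 -1.   ] F [-2.9 -1.7  6.2] op 24.5 q [-0.36  0.24  2.09 -0.01  0.8  -1.86]
[ 0.4694065  -0.33988019  0.045     ]
```

Request:
play_rows([
  {"delta_pos": [-0.0005,0,0],"delta_rot": [0,0,0],"claw": 15},
  {"delta_pos": [-0.001,0,0],"delta_rot": [0,0,0],"claw": 15},
  {"delta_pos": [-0.0015,0,0],"delta_rot": [0,0,0],"claw": 15},
  {"delta_pos": [-0.002,0,0],"delta_rot": [0,0,0],"claw": 15},
  {"delta_pos": [-0.0025,0,0],"delta_rot": [0,0,0],"claw": 15},
  {"delta_pos": [-0.003,0,0],"delta_rot": [0,0,0],"claw": 15},
  {"delta_pos": [-0.004,0,0],"delta_rot": [0,0,0],"claw": 15},
  {"delta_pos": [-0.005,0,0],"delta_rot": [0,0,0],"claw": 15},
  {"delta_pos": [-0.006,0,0],"delta_rot": [0,0,0],"claw": 15},
  {"delta_pos": [-0.007,0,0],"delta_rot": [0,0,0],"claw": 15},
  {"delta_pos": [-0.008,0,0],"delta_rot": [0,0,0],"claw": 15},
  {"delta_pos": [-0.009,0.001,0],"delta_rot": [0,0,0],"claw": 15},
  {"delta_pos": [-0.01,0.001,0],"delta_rot": [0,0,0],"claw": 15},
  {"delta_pos": [-0.011,0.001,0],"delta_rot": [0,0,0],"claw": 15},
  {"delta_pos": [-0.012,0.001,0],"delta_rot": [0,0,0],"claw": 15},
])

```text
time: 10.83
eef_pos: [0.4995, -0.0824, 0.0353]
tcp_rot: [0.018, 0.703, -0.024, 0.71]
contact_force: [7.1, -0.6, -8.9]
opening: 0.287
```

Request:
play_rows([
  {"delta_pos": [-0.001,0,0],"delta_rot": [0,0,0],"claw": 15},
  {"delta_pos": [-0.002,0,0],"delta_rot": [0,0,0],"claw": 15},
  {"delta_pos": [-0.003,0,0],"delta_rot": [0,0,0],"claw": 15},
  {"delta_pos": [-0.004,0,0],"delta_rot": [0,0,0],"claw": 15},
  {"delta_pos": [-0.005,0,0],"delta_rot": [0,0,0],"claw": 15},
  {"delta_pos": [-0.006,0,0],"delta_rot": [0,0,0],"claw": 15},
  {"delta_pos": [-0.007,0,0],"delta_rot": [0,0,0],"claw": 15},
  {"delta_pos": [-0.008,0,0],"delta_rot": [0,0,0],"claw": 15},
  {"delta_pos": [-0.009,0.001,0],"delta_rot": [0,0,0],"claw": 15},
  {"delta_pos": [-0.01,0.001,0],"delta_rot": [0,0,0],"claw": 15},
  {"delta_pos": [-0.011,0.001,0],"delta_rot": [0,0,0],"claw": 15},
  {"delta_pos": [-0.012,0.001,0],"delta_rot": [0,0,0],"claw": 15},
  {"delta_pos": [-0.013,0.001,0],"delta_rot": [0,0,0],"claw": 15},
  {"delta_pos": [-0.014,0.001,0],"delta_rot": [0,0,0],"claw": 15},
  {"delta_pos": [-0.015,0.001,0],"delta_rot": [0,0,0],"claw": 15},
  {"delta_pos": [-0.016,0.001,0],"delta_rot": [0,0,0],"claw": 15},
  {"delta_pos": [-0.017,0.001,0],"delta_rot": [0,0,0],"claw": 15},
  {"delta_pos": [-0.018,0.001,0],"delta_rot": [0,0,0],"claw": 15},
])

```text
time: 12.33
eef_pos: [0.4827, -0.0814, 0.0353]
tcp_rot: [0.018, 0.702, -0.024, 0.712]
contact_force: [8.1, 0.6, -8.3]
opening: 0.286
```

```bash
python3 - <<'E'
from h import *
st()
shot('scene','s6')
a=cv2.imread('pics/s5.png')[160:260,150:270];b=cv2.imread('pics/s6.png')[160:260,150:270]
cv2.imwrite('pics/c6.png',np.hstack([cv2.resize(i,None,fx=3.3,fy=3.3,interpolation=cv2.INTER_CUBIC) for i in(a,b)]))
E
```

```text
t 12.33 p [ 0.4827 -0.0814  0.0353] jaw 1.5118 down [ 0.013 -0.009 -1.   ] F [ 8.1  0.6 -8.3] op 24.5 q [-0.37  0.19  2.16 -0.    0.78 -1.88]
```

View pics/c6.png

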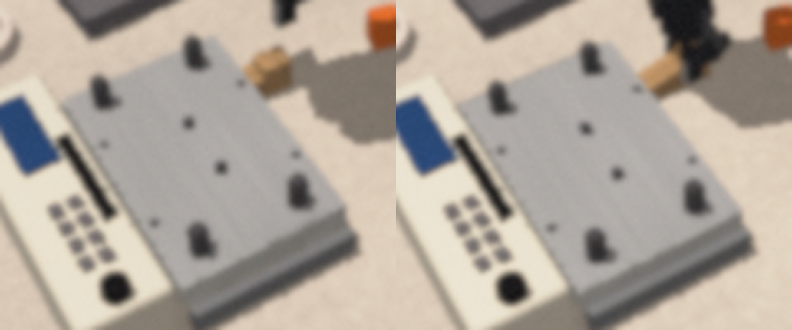

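The deck has come down by about 1.6 px (~7 mm) smoothly, with the wedge 27 mm out. Continuing slowly.

Request:
play_rows([
  {"delta_pos": [-0.001,0,0],"delta_rot": [0,0,0],"claw": 15},
  {"delta_pos": [-0.002,0,0],"delta_rot": [0,0,0],"claw": 15},
  {"delta_pos": [-0.003,0,0],"delta_rot": [0,0,0],"claw": 15},
  {"delta_pos": [-0.004,0,0],"delta_rot": [0,0,0],"claw": 15},
  {"delta_pos": [-0.005,0,0],"delta_rot": [0,0,0],"claw": 15},
  {"delta_pos": [-0.006,0,0],"delta_rot": [0,0,0],"claw": 15},
  {"delta_pos": [-0.007,0,0],"delta_rot": [0,0,0],"claw": 15},
  {"delta_pos": [-0.008,0,0],"delta_rot": [0,0,0],"claw": 15},
  {"delta_pos": [-0.009,0.001,0],"delta_rot": [0,0,0],"claw": 15},
  {"delta_pos": [-0.01,0.001,0],"delta_rot": [0,0,0],"claw": 15},
  {"delta_pos": [-0.011,0.001,0],"delta_rot": [0,0,0],"claw": 15},
  {"delta_pos": [-0.012,0.001,0],"delta_rot": [0,0,0],"claw": 15},
  {"delta_pos": [-0.013,0.001,0],"delta_rot": [0,0,0],"claw": 15},
  {"delta_pos": [-0.014,0.001,0],"delta_rot": [0,0,0],"claw": 15},
  {"delta_pos": [-0.015,0.001,0],"delta_rot": [0,0,0],"claw": 15},
  {"delta_pos": [-0.016,0.001,0],"delta_rot": [0,0,0],"claw": 15},
  {"delta_pos": [-0.017,0.001,0],"delta_rot": [0,0,0],"claw": 15},
  {"delta_pos": [-0.018,0.001,0],"delta_rot": [0,0,0],"claw": 15},
  {"delta_pos": [-0.019,0.001,0],"delta_rot": [0,0,0],"claw": 15},
  {"delta_pos": [-0.02,0.001,0],"delta_rot": [0,0,0],"claw": 15},
])

```text
time: 14.05
eef_pos: [0.4621, -0.0803, 0.0354]
tcp_rot: [0.018, 0.702, -0.024, 0.711]
contact_force: [-0.3, 0.5, -0.2]
opening: 0.287
```

Request:
play_rows([
  {"delta_pos": [-0.002,0,0],"delta_rot": [0,0,0],"claw": 15},
  {"delta_pos": [-0.005,0,0],"delta_rot": [0,0,0],"claw": 15},
  {"delta_pos": [-0.009,0.001,0],"delta_rot": [0,0,0],"claw": 15},
  {"delta_pos": [-0.014,0.001,0],"delta_rot": [0,0,0],"claw": 15},
  {"delta_pos": [-0.019,0.001,0],"delta_rot": [0,0,0],"claw": 15},
  {"delta_pos": [-0.024,0.001,0],"delta_rot": [0,0,0],"claw": 15},
  {"delta_pos": [-0.024,0.001,0.04],"delta_rot": [0,0,0],"claw": 15},
  {"delta_pos": [-0.024,0.001,0.08],"delta_rot": [0,0,0],"claw": 15},
  {"delta_pos": [-0.024,0.001,0.12],"delta_rot": [0,0,0],"claw": 15},
  {"delta_pos": [0.013,-0.201,0.12],"delta_rot": [0,0,0.0185],"claw": 15},
  {"delta_pos": [0.013,-0.201,0.12],"delta_rot": [0,0,0.0185],"claw": 15},
  {"delta_pos": [0.013,-0.201,0.12],"delta_rot": [0,0,0.0185],"claw": 15},
  {"delta_pos": [0.013,-0.201,0.12],"delta_rot": [0,0,0.0185],"claw": 15},
  {"delta_pos": [0.013,-0.201,0.12],"delta_rot": [0,0,0.0185],"claw": 15},
  {"delta_pos": [0.013,-0.201,0.12],"delta_rot": [0,0,0.0185],"claw": 15},
  {"delta_pos": [0.013,-0.201,0.12],"delta_rot": [0,0,0.0185],"claw": 15},
  {"delta_pos": [0.013,-0.201,0.12],"delta_rot": [0,0,0.0185],"claw": 15},
])

```text
time: 15.47
eef_pos: [0.4744, -0.2809, 0.1547]
tcp_rot: [-0.002, 0.703, -0.003, 0.711]
contact_force: [0.5, -0.2, -0.4]
opening: 0.287
```

```bash
python3 -c "
from h import *
st();go(.476,-.281,.044,np.pi/2)"
```

```text
t 15.47 p [ 0.4744 -0.2809  0.1547] jaw 1.5701 down [ 0.011 -0.007 -1.   ] F [ 0.5 -0.2 -0.4] op 24.5 q [-0.72  0.12  1.97  0.    1.04 -2.29]
dpos [ 1.600e-03 -1.000e-04 -1.107e-01] drot [0.0021 0.0036 0.0002] deg 0.8
```

Request:
play_rows([
  {"delta_pos": [0.001,0,-0.035],"delta_rot": [0,0.0036,0],"claw": 15},
  {"delta_pos": [0.001,0,-0.07],"delta_rot": [0,0.0036,0],"claw": 15},
  {"delta_pos": [0.001,0,-0.095],"delta_rot": [0,0.0036,0],"claw": 15},
  {"delta_pos": [0.001,0,-0.108],"delta_rot": [0,0.0036,0],"claw": 15},
  {"delta_pos": [0.001,0,-0.1135],"delta_rot": [0,0.0036,0],"claw": 15},
  {"delta_pos": [0.001,0,-0.1135],"delta_rot": [0,0.0036,0],"claw": 15},
  {"delta_pos": [0.001,0,-0.1135],"delta_rot": [0,0.0036,0],"claw": 42},
  {"delta_pos": [0.001,0,-0.1135],"delta_rot": [0,0.0036,0],"claw": 42},
  {"delta_pos": [0.001,0,-0.1135],"delta_rot": [0,0.0036,0],"claw": 42},
  {"delta_pos": [0.001,0,-0.09],"delta_rot": [0,0.0036,0],"claw": 42},
  {"delta_pos": [0.001,0,-0.05],"delta_rot": [0,0.0036,0],"claw": 42},
  {"delta_pos": [0.001,0,0],"delta_rot": [0,0.0036,0],"claw": 42},
  {"delta_pos": [-0.02,-0.14,0.05],"delta_rot": [0,0.0036,0],"claw": 42},
  {"delta_pos": [-0.02,-0.14,0.05],"delta_rot": [0,0.0036,0],"claw": 42},
  {"delta_pos": [-0.02,-0.14,0.05],"delta_rot": [0,0.0036,0],"claw": 42},
  {"delta_pos": [-0.02,-0.14,0.05],"delta_rot": [0,0.0036,0],"claw": 42},
  {"delta_pos": [-0.02,-0.14,0.05],"delta_rot": [0,0.0036,0],"claw": 42},
])

```text
time: 16.88
eef_pos: [0.4543, -0.427, 0.2095]
tcp_rot: [-0.004, 0.705, -0.007, 0.709]
contact_force: [-0.6, 0.2, 0.6]
opening: 0.488
```

```bash
python3 - <<'E'
from h import *
st()
# average several frames to sharpen estimates
for n,c in(('t','top'),('s','scene')):
    im=np.mean([ctrl.read_camera(c).astype(float) for _ in range(4)],0).astype(np.uint8); cv2.imwrite(f'pics/{n}7.png',im)
crop('t7','t7c',135,110,355,225,3.6)
crop('s7','s7c',130,165,360,340,3.4)
E
```

```text
t 16.88 p [ 0.4543 -0.427   0.2095] jaw 1.566 down [ 0.005 -0.015 -1.   ] F [-0.6  0.2  0.6] op 41.7 q [-0.91  0.21  1.76 -0.01  1.16 -2.48]
```

View pics/t7c.png

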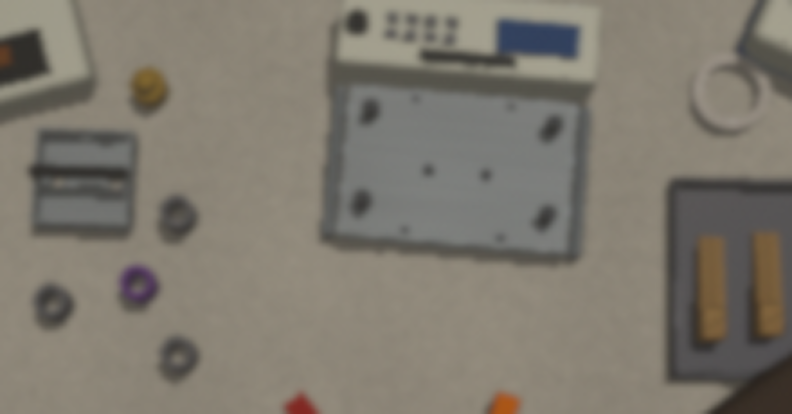

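View pics/s7c.png

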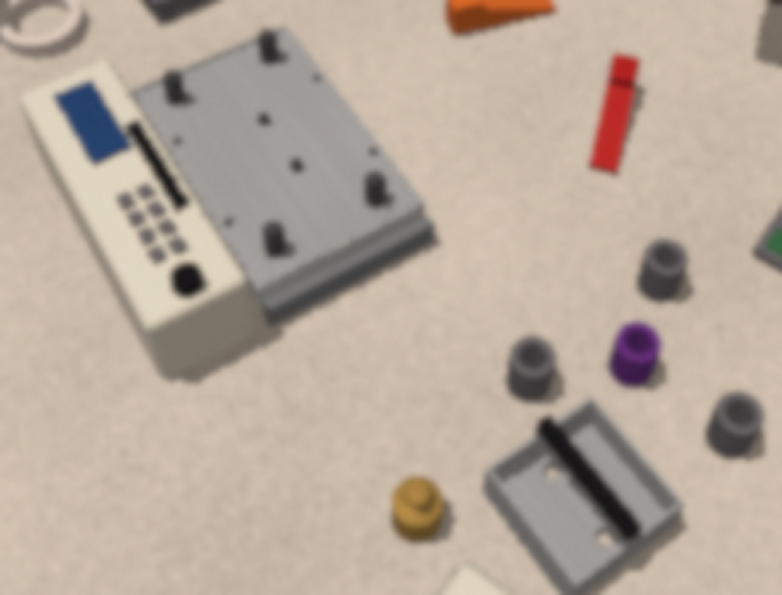

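Both wedges lie in the tray and the deck is fully down (front lip nearly level with the cheeks). Pegs: top crop (428,170) and (486,175), scene crop (297,165) and (264,119). Pan and sleeves are unmoved. I'll compute the seat, the pan and the reading offset against the gripped wedges.

```bash
python3 - <<'E'
from h import *
np.set_printoptions(precision=4,suppress=True)
t=lambda a,z:atz('top',(a[0]+.5)/3.6-.5+135,(a[1]+.5)/3.6-.5+110,z)
s=lambda a,z:atz('scene',(a[0]+.5)/3.4-.5+130,(a[1]+.5)/3.4-.5+165,z)
P=dict(pegL=((428,170),(297,165),.047),pegR=((486,175),(264,119),.047),
hanL=((31,172),(630,530),.062),hanR=((127,175),(545,427),.062),
s1=((179,214),(533,353),.045),s2=((53,303),(738,411),.045),s3=((180,355),(665,257),.045),
deckFL=((323,234),(430,205),.04),deckFR=((582,256),(282,27),.04))
for k,(a,b,z) in P.items():
    A,B=t(a,z),s(b,z); print(k,A[:2],B[:2],(A-B)[:2],'avg',((A+B)/2)[:2])
for q in((711,242),(767,238)): print('toe',t(q,.012))
# dark blob centroids of the pegs in averaged images
for n,cam,pts in(('t7','top',[(253.5,157),(269.7,158.3)]),('s7','scene',[(217,213.3),(207.4,199.8)])):
    g=cv2.imread(f'pics/{n}.png',0).astype(float)
    for u,v in pts:
        u0,v0=int(round(u)),int(round(v)); w=g[v0-4:v0+5,u0-4:u0+5]; m=np.clip(np.median(w)-8-w,0,None)
        yy,xx=np.mgrid[v0-4:v0+5,u0-4:u0+5]; c=((m*xx).sum()/m.sum(),(m*yy).sum()/m.sum()); print(n,c,atz(cam,*c,.046)[:2])
E
```

```text
pegL [0.6173 0.0142] [0.6215 0.0186] [-0.0042 -0.0044] avg [0.6194 0.0164]
pegR [ 0.6137 -0.0459] [ 0.6182 -0.0414] [-0.0045 -0.0046] avg [ 0.6159 -0.0436]
hanL [0.6008 0.4192] [0.6073 0.4205] [-0.0065 -0.0013] avg [0.6041 0.4199]
hanR [0.6004 0.3216] [0.6068 0.3301] [-0.0063 -0.0085] avg [0.6036 0.3258]
s1 [0.5645 0.2691] [0.5691 0.2732] [-0.0046 -0.0041] avg [0.5668 0.2712]
s2 [0.469  0.3929] [0.4752 0.3975] [-0.0063 -0.0047] avg [0.4721 0.3952]
s3 [0.419  0.2616] [0.4261 0.2677] [-0.007  -0.0061] avg [0.4226 0.2647]
deckFL [0.5485 0.1208] [0.5497 0.1139] [-0.0013  0.007 ] avg [0.5491 0.1173]
deckFR [ 0.5326 -0.1471] [ 0.5428 -0.1342] [-0.0103 -0.0129] avg [ 0.5377 -0.1407]
toe [ 0.5556 -0.2859  0.012 ]
toe [ 0.5615 -0.3452  0.012 ]
t7 (np.float64(253.53080568720378), np.float64(156.84834123222748)) [0.6176 0.0142]
t7 (np.float64(269.5052631578947), np.float64(158.16315789473686)) [ 0.6142 -0.0455]
s7 (np.float64(216.85941644562334), np.float64(213.20689655172413)) [0.6215 0.0178]
s7 (np.float64(207.23338485316847), np.float64(199.68933539412674)) [ 0.6181 -0.0421]
```

Request:
play_rows([
  {"delta_pos": [0.15,0.8,-0.03],"delta_rot": [0,0,-0.502],"claw": 42},
  {"delta_pos": [0.15,0.8,-0.03],"delta_rot": [0,0,-0.502],"claw": 42},
  {"delta_pos": [0.15,0.8,-0.03],"delta_rot": [0,0,-0.502],"claw": 42},
  {"delta_pos": [0.15,0.8,-0.03],"delta_rot": [0,0,-0.502],"claw": 42},
  {"delta_pos": [0.15,0.8,-0.03],"delta_rot": [0,0,-0.502],"claw": 42},
  {"delta_pos": [0.15,0.8,-0.03],"delta_rot": [0,0,-0.502],"claw": 42},
  {"delta_pos": [0.15,0.8,-0.03],"delta_rot": [0,0,-0.502],"claw": 42},
  {"delta_pos": [0.15,0.8,-0.03],"delta_rot": [0,0,-0.502],"claw": 42},
  {"delta_pos": [0.15,0.8,-0.03],"delta_rot": [0,0,-0.502],"claw": 42},
  {"delta_pos": [0.15,0.8,-0.03],"delta_rot": [0,0,-0.502],"claw": 42},
  {"delta_pos": [0.15,0.8,-0.03],"delta_rot": [0,0,-0.502],"claw": 42},
  {"delta_pos": [0.15,0.8,-0.03],"delta_rot": [0,0,-0.502],"claw": 42},
  {"delta_pos": [0.15,0.8,-0.03],"delta_rot": [0,0,-0.502],"claw": 42},
  {"delta_pos": [0.15,0.8,-0.03],"delta_rot": [0,0,-0.502],"claw": 42},
  {"delta_pos": [0.15,0.8,-0.03],"delta_rot": [0,0,-0.502],"claw": 42},
  {"delta_pos": [0.15,0.8,-0.03],"delta_rot": [0,0,-0.502],"claw": 42},
  {"delta_pos": [0.15,0.8,-0.03],"delta_rot": [0,0,-0.502],"claw": 42},
  {"delta_pos": [0.15,0.8,-0.03],"delta_rot": [0,0,-0.502],"claw": 42},
  {"delta_pos": [0.15,0.8,-0.03],"delta_rot": [0,0,-0.502],"claw": 42},
  {"delta_pos": [0.15,0.8,-0.03],"delta_rot": [0,0,-0.502],"claw": 42},
])

```text
time: 18.95
eef_pos: [0.6002, 0.3649, 0.1741]
tcp_rot: [-0.5, -0.501, 0.502, -0.497]
contact_force: [0.7, -0.7, 0.8]
opening: 0.492
```

```bash
python3 - <<'E'
from h import *
st();go(.604,.3735,.065,-.01)
s=shot('scene','s8'); d=cv2.absdiff(cv2.imread('pics/s7.png'),s).max(2)
# has the pan / a sleeve been knocked? compare lower parts
for n,b in dict(sl1=(278,262,298,285),sl2=(335,280,357,300),sl3=(317,234,335,254)).items():
    print(n,(d[b[1]:b[3],b[0]:b[2]]>40).mean().round(2))
E
```

```text
t 18.95 p [0.6002 0.3649 0.1741] jaw -0.0041 down [-0.006  0.001 -1.   ] F [ 0.7 -0.7  0.8] op 42.0 q [0.4  0.42 1.56 0.   1.17 0.4 ]
dpos [ 0.0038  0.0086 -0.1091] drot [-0.0002 -0.0019 -0.0019] deg 0.5
sl1 0.24
sl2 0.31
sl3 0.62
```

Request:
play_rows([
  {"delta_pos": [0.004,0.0085,-0.03],"delta_rot": [0,-0.002,-0.002],"claw": 42},
  {"delta_pos": [0.004,0.0085,-0.06],"delta_rot": [0,-0.002,-0.002],"claw": 42},
  {"delta_pos": [0.004,0.0085,-0.085],"delta_rot": [0,-0.002,-0.002],"claw": 42},
  {"delta_pos": [0.004,0.0085,-0.1],"delta_rot": [0,-0.002,-0.002],"claw": 42},
  {"delta_pos": [0.004,0.0085,-0.109],"delta_rot": [0,-0.002,-0.002],"claw": 42},
  {"delta_pos": [0.004,0.0085,-0.109],"delta_rot": [0,-0.002,-0.002],"claw": 42},
  {"delta_pos": [0.004,0.0085,-0.109],"delta_rot": [0,-0.002,-0.002],"claw": 2},
  {"delta_pos": [0.004,0.0085,-0.109],"delta_rot": [0,-0.002,-0.002],"claw": 2},
  {"delta_pos": [0.004,0.0085,-0.109],"delta_rot": [0,-0.002,-0.002],"claw": 2},
  {"delta_pos": [0.004,0.0085,-0.109],"delta_rot": [0,-0.002,-0.002],"claw": 2},
  {"delta_pos": [0.004,0.0085,-0.109],"delta_rot": [0,-0.002,-0.002],"claw": 2},
  {"delta_pos": [0.004,0.0085,-0.109],"delta_rot": [0,-0.002,-0.002],"claw": 2},
], newtons=60)

```text
time: 20.0
eef_pos: [0.6057, 0.3807, 0.0671]
tcp_rot: [0.505, 0.499, -0.498, 0.498]
contact_force: [-0.4, -1.0, 5.6]
opening: 0.126
```

```bash
python3 -c "
from h import *
st();shot('scene','s9');crop('s9','s9c',250,230,350,345,5)"
```

```text
t 20.0 p [0.6057 0.3807 0.0671] jaw -0.0068 down [ 0.006  0.008 -1.   ] F [-0.4 -1.   5.6] op 10.8 q [0.42 0.56 1.58 0.01 1.   0.42]
```

View pics/s9c.png

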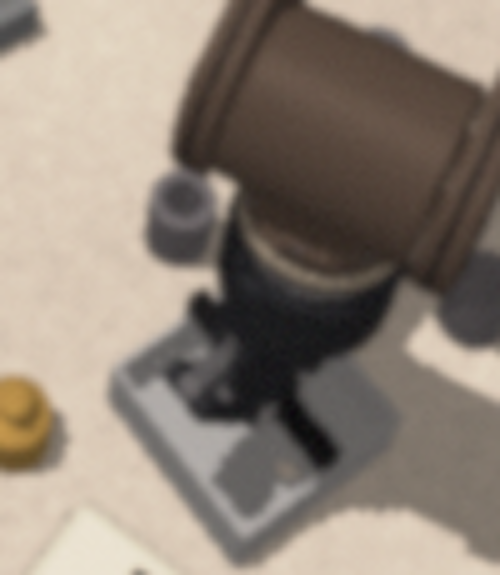

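Handle gripped (10.8 mm opening), with the TCP a few mm +y of the pan's middle. I'll check the pan centre from its rim corners in both views.

```bash
python3 - <<'E'
from h import *
np.set_printoptions(precision=4,suppress=True)
t=lambda a,z:atz('top',(a[0]+.5)/3.6-.5+135,(a[1]+.5)/3.6-.5+110,z)
s=lambda a,z:atz('scene',(a[0]+.5)/3.4-.5+130,(a[1]+.5)/3.4-.5+165,z)
A=np.array([t(a,.042) for a in((40,132),(137,134),(33,232),(132,235))]);B=np.array([s(b,.042) for b in((487,478),(591,403),(680,503),(574,583))])
print(A[:,:2],A.mean(0),B[:,:2],B.mean(0))
for h in((553,473),(605,537)): print('hole floor',s(h,.012))
E
```

```text
[[0.6473 0.4166]
 [0.6481 0.3166]
 [0.5422 0.4179]
 [0.5418 0.3166]] [0.5949 0.3669 0.042 ] [[0.6578 0.3301]
 [0.5588 0.3291]
 [0.5579 0.4228]
 [0.655  0.4217]] [0.6074 0.3759 0.042 ]
hole floor [0.6061 0.3464 0.012 ]
hole floor [0.6063 0.4044 0.012 ]
```

Request:
play_rows([
  {"delta_pos": [0,0,0.02],"delta_rot": [0,0,0],"claw": 2},
  {"delta_pos": [0,0,0.05],"delta_rot": [0,0,0],"claw": 2},
  {"delta_pos": [0,0,0.08],"delta_rot": [0,0,0],"claw": 2},
  {"delta_pos": [0,0,0.1],"delta_rot": [0,0,0],"claw": 2},
  {"delta_pos": [0.004,-0.1,0.1],"delta_rot": [0,0,-0.0163],"claw": 2},
  {"delta_pos": [0.004,-0.1,0.1],"delta_rot": [0,0,-0.0163],"claw": 2},
  {"delta_pos": [0.0137,-0.387,0.1],"delta_rot": [0,0,-0.0163],"claw": 2},
  {"delta_pos": [0.0137,-0.387,0.1],"delta_rot": [0,0,-0.0163],"claw": 2},
  {"delta_pos": [0.0137,-0.387,0.1],"delta_rot": [0,0,-0.0163],"claw": 2},
  {"delta_pos": [0.0137,-0.387,0.1],"delta_rot": [0,0,-0.0163],"claw": 2},
  {"delta_pos": [0.0137,-0.387,0.1],"delta_rot": [0,0,-0.0163],"claw": 2},
  {"delta_pos": [0.0137,-0.387,0.1],"delta_rot": [0,0,-0.0163],"claw": 2},
  {"delta_pos": [0.0137,-0.387,0.1],"delta_rot": [0,0,-0.0163],"claw": 2},
  {"delta_pos": [0.0137,-0.387,0.1],"delta_rot": [0,0,-0.0163],"claw": 2},
  {"delta_pos": [0.0137,-0.387,0.08],"delta_rot": [0,0,-0.0163],"claw": 2},
  {"delta_pos": [0.0137,-0.387,0.065],"delta_rot": [0,0,-0.0163],"claw": 2},
  {"delta_pos": [0.0137,-0.387,0.06],"delta_rot": [0,0,-0.0163],"claw": 2},
  {"delta_pos": [0.0137,-0.387,0.06],"delta_rot": [0,0,-0.0163],"claw": 2},
])

```text
time: 21.55
eef_pos: [0.6172, -0.0059, 0.1241]
tcp_rot: [0.516, 0.488, -0.512, 0.483]
contact_force: [-0.6, 0.2, -3.6]
opening: 0.124
```

```bash
python3 -c "
from h import *
import time
shot('scene','s10');st();go(.6194,-.0063,.125,-.058);crop('s10','s10c',150,140,270,260,5)"
```

```text
t 21.6 p [ 0.6183 -0.0058  0.1257] jaw -0.0577 down [ 0.003  0.008 -1.   ] F [ 0.1  0.3 -3.7] op 11.0 q [-0.18  0.3   1.82  0.01  1.03 -0.12]
dpos [ 0.0011 -0.0005 -0.0007] drot [-0.0026  0.0009 -0.0001] deg 0.5
```

View pics/s10c.png

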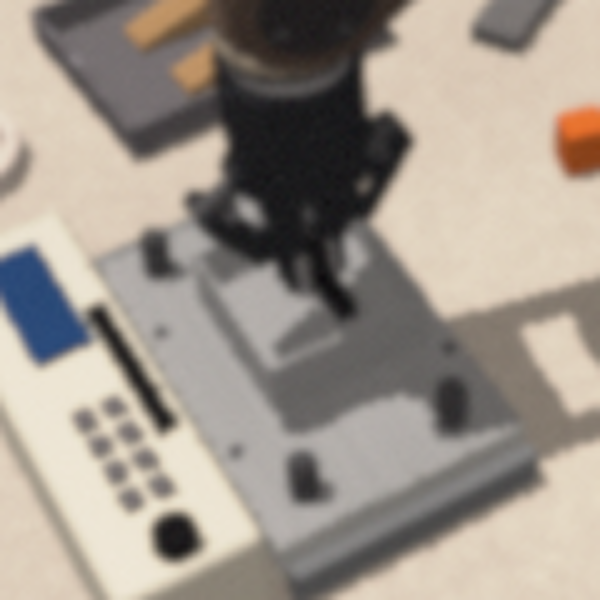

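Request:
play_rows([
  {"delta_pos": [0.001,0,-0.003],"delta_rot": [0,0,0],"claw": 2},
  {"delta_pos": [0.001,0,-0.006],"delta_rot": [0,0,0],"claw": 2},
  {"delta_pos": [0.001,0,-0.008],"delta_rot": [0,0,0],"claw": 2},
  {"delta_pos": [0.001,0,-0.01],"delta_rot": [0,0,0],"claw": 2},
  {"delta_pos": [0.001,0,-0.012],"delta_rot": [0,0,0],"claw": 2},
  {"delta_pos": [0.001,0,-0.0135],"delta_rot": [0,0,0],"claw": 2},
  {"delta_pos": [0.001,0,-0.0135],"delta_rot": [0,0,0],"claw": 2},
])

```text
time: 22.18
eef_pos: [0.6191, -0.006, 0.1119]
tcp_rot: [0.517, 0.487, -0.512, 0.484]
contact_force: [-0.4, -1.3, -3.8]
opening: 0.125
```

```bash
python3 -c "
from h import *
st();print(ctrl.get_state()['wrist_torque'])"
```

```text
t 22.18 p [ 0.6191 -0.006   0.1119] jaw -0.0576 down [ 0.002  0.008 -1.   ] F [-0.4 -1.3 -3.8] op 10.7 q [-0.18  0.32  1.82  0.01  1.   -0.12]
[-0.24762992  0.05025277 -0.0147039 ]
```

No upward resistance 5.7 mm below peg-top height, so the pegs have entered the holes. Continuing down.

Request:
play_rows([
  {"delta_pos": [0,0,-0.002],"delta_rot": [0,0,0],"claw": 2},
  {"delta_pos": [0,0,-0.0035],"delta_rot": [0,0,0],"claw": 2},
  {"delta_pos": [0,0,-0.005],"delta_rot": [0,0,0],"claw": 2},
  {"delta_pos": [0,0,-0.006],"delta_rot": [0,0,0],"claw": 2},
  {"delta_pos": [0,0,-0.006],"delta_rot": [0,0,0],"claw": 2},
])

```text
time: 22.6
eef_pos: [0.6191, -0.0061, 0.1071]
tcp_rot: [0.516, 0.487, -0.512, 0.484]
contact_force: [-4.5, -0.6, 4.3]
opening: 0.125
```

```bash
python3 -c "
from h import *
st();print(ctrl.get_state()['wrist_torque'])"
```

```text
t 22.6 p [ 0.6191 -0.0061  0.1071] jaw -0.0574 down [ 0.001  0.008 -1.   ] F [-4.5 -0.6  4.3] op 10.7 q [-0.18  0.32  1.82  0.01  1.   -0.12]
[-0.08876771  0.79347692  0.01237415]
```

Seated: z rose exactly 40.0 mm over the pickup height, and the force flipped to support. I'll press lightly, release, rise and re-check the sleeve positions.

Request:
play_rows([
  {"delta_pos": [0,0,-0.0015],"delta_rot": [0,0,0],"claw": 2},
  {"delta_pos": [0,0,-0.0015],"delta_rot": [0,0,0],"claw": 2},
  {"delta_pos": [0,0,0],"delta_rot": [0,0,0],"claw": 30},
  {"delta_pos": [0,0,0],"delta_rot": [0,0,0],"claw": 35},
  {"delta_pos": [0,0,0],"delta_rot": [0,0,0],"claw": 35},
  {"delta_pos": [0,0,0.015],"delta_rot": [0,0,0],"claw": 35},
  {"delta_pos": [0,0,0.05],"delta_rot": [0,0,0],"claw": 35},
  {"delta_pos": [0,0,0.09],"delta_rot": [0,0,0],"claw": 55},
  {"delta_pos": [-0.07,-0.1,0.1],"delta_rot": [0,0,0],"claw": 55},
  {"delta_pos": [-0.07,-0.1,0.1],"delta_rot": [0,0,0],"claw": 55},
  {"delta_pos": [-0.07,-0.1,0.1],"delta_rot": [0,0,0],"claw": 55},
  {"delta_pos": [-0.07,-0.1,0.1],"delta_rot": [0,0,0],"claw": 55},
])

```text
time: 23.6
eef_pos: [0.5471, -0.1103, 0.208]
tcp_rot: [0.517, 0.485, -0.513, 0.483]
contact_force: [0.5, 0.8, 1.2]
opening: 0.646
```

```bash
cat >> h.py <<'E'
def track(pts,new,ref='s7',h=13,pad=16):
    """shift of patches (scene px) between ref and new pictures, at x4"""
    a=cv2.imread(f'pics/{ref}.png');b=cv2.imread(f'pics/{new}.png');out={}
    for k,(u,v) in pts.items():
        u0,v0=int(u),int(v);f=lambda im,r:cv2.resize(im[v0-r:v0+r,u0-r:u0+r],None,fx=4,fy=4,interpolation=cv2.INTER_CUBIC)
        m=cv2.matchTemplate(f(b,h+pad),f(a,h),cv2.TM_CCOEFF_NORMED);_,s,_,l=cv2.minMaxLoc(m)
        out[k]=((l[0]/4-pad),(l[1]/4-pad),round(s,3))
    return out
SL=dict(s1=(286.5,273),s2=(346.5,289),s3=(325,244),purple=(317,269))
E
python3 - <<'E'
from h import *
shot('scene','s11');st();print(track(SL,'s11'))
crop('s11','s11c',150,140,360,320,3.7)
E
```

```text
t 23.65 p [ 0.5482 -0.1084  0.2078] jaw -0.062 down [ 0.003  0.007 -1.   ] F [-0.2 -0.1  0.5] op 55.0 q [-0.38  0.08  1.91  0.01  1.16 -0.32]
{'s1': (0.0, 0.0, 1.0), 's2': (0.0, 0.0, 1.0), 's3': (0.0, 0.0, 1.0), 'purple': (0.0, 0.0, 1.0)}
```

View pics/s11c.png

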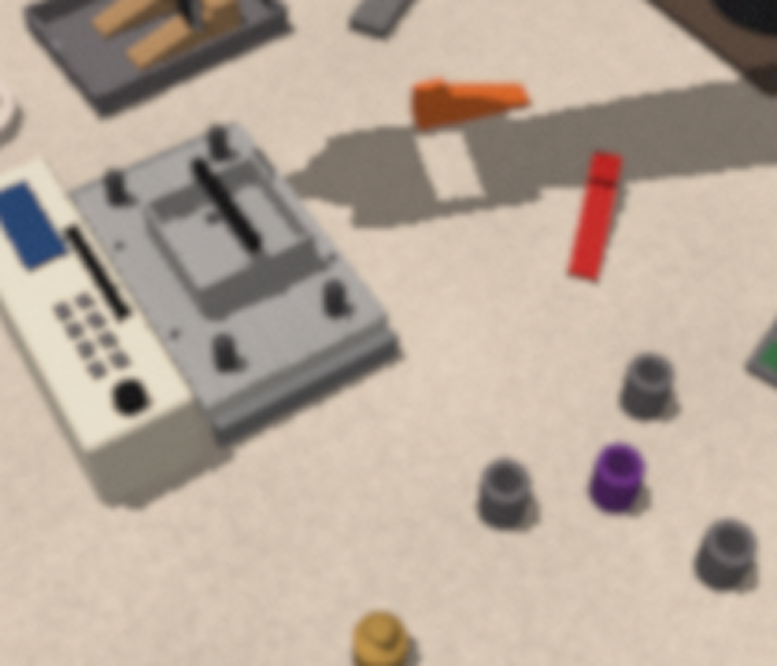

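The pan sits flat on the deck with a peg visible through its hole at (212,215). Sleeves have not moved; grey at (505,495), (647,385) and (727,553), purple left alone. Going to sleeve 1, I'll centre it with a squeeze along x and then grip along y.

Request:
play_rows([
  {"delta_pos": [0.02,0.38,0],"delta_rot": [0,0,0],"claw": 60},
  {"delta_pos": [0.02,0.38,0],"delta_rot": [0,0,0],"claw": 60},
  {"delta_pos": [0.02,0.38,0],"delta_rot": [0,0,0],"claw": 60},
  {"delta_pos": [0.02,0.38,0],"delta_rot": [0,0,0],"claw": 60},
  {"delta_pos": [0.02,0.38,0],"delta_rot": [0,0,0],"claw": 60},
  {"delta_pos": [0.02,0.38,0],"delta_rot": [0,0,0],"claw": 60},
  {"delta_pos": [0.02,0.38,0],"delta_rot": [0,0,0],"claw": 60},
  {"delta_pos": [0.02,0.38,-0.03],"delta_rot": [0,0,0],"claw": 60},
  {"delta_pos": [0.02,0.38,-0.06],"delta_rot": [0,0,0],"claw": 60},
  {"delta_pos": [0.02,0.38,-0.09],"delta_rot": [0,0,0],"claw": 60},
  {"delta_pos": [0.02,0.38,-0.09],"delta_rot": [0,0,0],"claw": 60},
  {"delta_pos": [0.02,0.38,-0.12],"delta_rot": [0,0,0],"claw": 60},
  {"delta_pos": [0.02,0.38,-0.15],"delta_rot": [0,0,0],"claw": 60},
  {"delta_pos": [0.02,0.38,-0.168],"delta_rot": [0,0,0],"claw": 60},
  {"delta_pos": [0.02,0.38,-0.168],"delta_rot": [0,0,0],"claw": 60},
  {"delta_pos": [0.02,0.38,-0.17],"delta_rot": [0,0,0],"claw": 25},
  {"delta_pos": [0.02,0.38,-0.17],"delta_rot": [0,0,0],"claw": 25},
  {"delta_pos": [0.02,0.38,-0.17],"delta_rot": [0,0,0],"claw": 25},
  {"delta_pos": [0.02,0.38,-0.17],"delta_rot": [0,0,0],"claw": 25},
  {"delta_pos": [0.02,0.38,-0.17],"delta_rot": [0,0,0],"claw": 25},
], newtons=30)

```text
time: 25.32
eef_pos: [0.5693, 0.2718, 0.0395]
tcp_rot: [0.519, 0.485, -0.512, 0.484]
contact_force: [0.5, -0.3, 3.3]
opening: 0.417
```

```bash
python3 -c "
from h import *
st()"
```

```text
t 25.32 p [0.5693 0.2718 0.0395] jaw -0.062 down [ 0.006  0.008 -1.   ] F [ 0.5 -0.3  3.3] op 35.6 q [0.28 0.44 1.81 0.01 0.88 0.34]
```

Request:
play_rows([
  {"delta_pos": [0,0,0],"delta_rot": [0,0,0],"claw": 60},
  {"delta_pos": [0,0,0],"delta_rot": [0,0,0],"claw": 60},
  {"delta_pos": [0,0,0],"delta_rot": [0,0,0.501],"claw": 60},
  {"delta_pos": [0,0,0],"delta_rot": [0,0,0.501],"claw": 60},
  {"delta_pos": [0,0,0],"delta_rot": [0,0,0.501],"claw": 60},
  {"delta_pos": [0,0,0],"delta_rot": [0,0,0.501],"claw": 60},
  {"delta_pos": [0,0,0],"delta_rot": [0,0,0.501],"claw": 60},
  {"delta_pos": [0,0,0],"delta_rot": [0,0,0.501],"claw": 60},
  {"delta_pos": [0,0,0],"delta_rot": [0,0,0.501],"claw": 60},
  {"delta_pos": [0,0,0],"delta_rot": [0,0,0.501],"claw": 60},
  {"delta_pos": [0,0,0],"delta_rot": [0,0,0.501],"claw": 60},
  {"delta_pos": [0,0,0],"delta_rot": [0,0,0.501],"claw": 60},
  {"delta_pos": [0,0,0],"delta_rot": [0,0,0.501],"claw": 60},
  {"delta_pos": [0,0,0],"delta_rot": [0,0,0.501],"claw": 60},
  {"delta_pos": [0,0,0],"delta_rot": [0,0,0.501],"claw": 60},
  {"delta_pos": [0,0,-0.002],"delta_rot": [0,0,0.501],"claw": 60},
  {"delta_pos": [0,0,-0.002],"delta_rot": [0,0,0.501],"claw": 25},
  {"delta_pos": [0,0,-0.002],"delta_rot": [0,0,0.501],"claw": 25},
  {"delta_pos": [0,0,-0.002],"delta_rot": [0,0,0.501],"claw": 25},
  {"delta_pos": [0,0,-0.002],"delta_rot": [0,0,0.501],"claw": 25},
], newtons=40)

```text
time: 26.98
eef_pos: [0.5694, 0.2718, 0.0377]
tcp_rot: [0.023, 0.709, -0.019, 0.704]
contact_force: [0.4, -0.3, 0.5]
opening: 0.412
```

```bash
python3 -c "
from h import *
st();go(.6786,.0785,.13,np.pi/2-.058)"
```

```text
t 26.98 p [0.5694 0.2718 0.0377] jaw 1.5112 down [-0.007  0.006 -1.   ] F [ 0.4 -0.3  0.5] op 35.1 q [ 0.28  0.45  1.8   0.01  0.89 -1.24]
dpos [ 0.1092 -0.1933  0.0923] drot [-0.0019 -0.0024  0.0005] deg 0.6
```

Request:
play_rows([
  {"delta_pos": [0,0,0.03],"delta_rot": [0,0,0],"claw": 25},
  {"delta_pos": [0,0,0.07],"delta_rot": [0,0,0],"claw": 25},
  {"delta_pos": [0,0,0.095],"delta_rot": [0,0,0],"claw": 25},
  {"delta_pos": [0.11,-0.1935,0.095],"delta_rot": [-0.002,-0.0024,0],"claw": 25},
  {"delta_pos": [0.11,-0.1935,0.095],"delta_rot": [-0.002,-0.0024,0],"claw": 25},
  {"delta_pos": [0.11,-0.1935,0.095],"delta_rot": [-0.002,-0.0024,0],"claw": 25},
  {"delta_pos": [0.11,-0.1935,0.095],"delta_rot": [-0.002,-0.0024,0],"claw": 25},
  {"delta_pos": [0.11,-0.1935,0.095],"delta_rot": [-0.002,-0.0024,0],"claw": 25},
  {"delta_pos": [0.11,-0.1935,0.095],"delta_rot": [-0.002,-0.0024,0],"claw": 25},
  {"delta_pos": [0.11,-0.1935,0.095],"delta_rot": [-0.002,-0.0024,0],"claw": 25},
  {"delta_pos": [0.11,-0.1935,0.095],"delta_rot": [-0.002,-0.0024,0],"claw": 25},
  {"delta_pos": [0.11,-0.1935,0.085],"delta_rot": [-0.002,-0.0024,0],"claw": 25},
  {"delta_pos": [0.11,-0.1935,0.078],"delta_rot": [-0.002,-0.0024,0],"claw": 25},
  {"delta_pos": [0.11,-0.1935,0.074],"delta_rot": [-0.002,-0.0024,0],"claw": 25},
  {"delta_pos": [0.11,-0.1935,0.071],"delta_rot": [-0.002,-0.0024,0],"claw": 25},
  {"delta_pos": [0.11,-0.1935,0.068],"delta_rot": [-0.002,-0.0024,0],"claw": 25},
  {"delta_pos": [0.11,-0.1935,0.066],"delta_rot": [-0.002,-0.0024,0],"claw": 25},
])

```text
time: 28.4
eef_pos: [0.6791, 0.079, 0.1031]
tcp_rot: [0.021, 0.707, -0.021, 0.707]
contact_force: [0.4, -0.3, 0.1]
opening: 0.415
```

```bash
python3 -c "
from h import *
st();print(ctrl.get_state()['wrist_torque'])"
```

```text
t 28.4 p [0.6791 0.079  0.1031] jaw 1.5121 down [-0.001 -0.    -1.   ] F [ 0.4 -0.3  0.1] op 35.4 q [-0.03  0.46  1.65 -0.    1.03 -1.54]
[ 0.0455009  -0.01680552 -0.01013662]
```

The sleeve is 8 mm over the spigot with no force. Pushing it down to the deck.

Request:
play_rows([
  {"delta_pos": [0,-0.0005,-0.004],"delta_rot": [0,0,0],"claw": 25},
  {"delta_pos": [0,-0.0005,-0.008],"delta_rot": [0,0,0],"claw": 25},
  {"delta_pos": [0,-0.0005,-0.012],"delta_rot": [0,0,0],"claw": 25},
  {"delta_pos": [0,-0.0005,-0.016],"delta_rot": [0,0,0],"claw": 25},
  {"delta_pos": [0,-0.0005,-0.02],"delta_rot": [0,0,0],"claw": 25},
  {"delta_pos": [0,-0.0005,-0.023],"delta_rot": [0,0,0],"claw": 25},
  {"delta_pos": [0,-0.0005,-0.0255],"delta_rot": [0,0,0],"claw": 25},
  {"delta_pos": [0,-0.0005,-0.027],"delta_rot": [0,0,0],"claw": 25},
  {"delta_pos": [0,-0.0005,-0.027],"delta_rot": [0,0,0],"claw": 25},
])

```text
time: 29.15
eef_pos: [0.6795, 0.0784, 0.0776]
tcp_rot: [0.021, 0.707, -0.021, 0.707]
contact_force: [-0.7, -0.3, 5.4]
opening: 0.415
```

```bash
python3 -c "
from h import *
st()"
```

```text
t 29.15 p [0.6795 0.0784 0.0776] jaw 1.5121 down [-0. -0. -1.] F [-0.7 -0.3  5.4] op 35.4 q [-0.03  0.49  1.66 -0.    0.99 -1.54]
```

Seated (z = pickup + 39.9 mm, 5 N support). Release, rise and check the remaining sleeves.

Request:
play_rows([
  {"delta_pos": [0,0,0],"delta_rot": [0,0,0],"claw": 45},
  {"delta_pos": [0,0,0],"delta_rot": [0,0,0],"claw": 46},
  {"delta_pos": [0,0,0],"delta_rot": [0,0,0],"claw": 46},
  {"delta_pos": [0,0,0.03],"delta_rot": [0,0,0],"claw": 46},
  {"delta_pos": [0,0,0.07],"delta_rot": [0,0,0],"claw": 46},
  {"delta_pos": [0,0,0.11],"delta_rot": [0,0,0],"claw": 46},
  {"delta_pos": [0,0,0.11],"delta_rot": [0,0,0],"claw": 60},
])

```text
time: 29.73
eef_pos: [0.6844, 0.0784, 0.1986]
tcp_rot: [0.021, 0.701, -0.021, 0.713]
contact_force: [1.1, -0.0, 1.4]
opening: 0.663
```

```bash
python3 - <<'E'
from h import *
shot('scene','s12');print(track(SL,'s12'));st();go(.4747,.396,.19,np.pi/2-.06)
E
```

```text
{'s1': (-8.5, 5.75, 0.302), 's2': (0.0, 0.0, 1.0), 's3': (0.0, 0.25, 0.946), 'purple': (0.0, 0.0, 1.0)}
t 29.78 p [0.6831 0.0784 0.1949] jaw 1.5122 down [ 0.013 -0.001 -1.   ] F [ 0.8 -0.4 -0.3] op 60.3 q [-0.03  0.36  1.6  -0.    1.17 -1.54]
dpos [-0.2084  0.3176 -0.0049] drot [ 0.0002  0.004  -0.0004] deg 0.7
```

Request:
play_rows([
  {"delta_pos": [-0.208,0.3176,0],"delta_rot": [0,0.004,0],"claw": 60},
  {"delta_pos": [-0.208,0.3176,0],"delta_rot": [0,0.004,0],"claw": 60},
  {"delta_pos": [-0.208,0.3176,0],"delta_rot": [0,0.004,0],"claw": 60},
  {"delta_pos": [-0.208,0.3176,0],"delta_rot": [0,0.004,0],"claw": 60},
  {"delta_pos": [-0.208,0.3176,0],"delta_rot": [0,0.004,0],"claw": 60},
  {"delta_pos": [-0.208,0.3176,0],"delta_rot": [0,0.004,0],"claw": 60},
  {"delta_pos": [-0.208,0.3176,0],"delta_rot": [0,0.004,0],"claw": 60},
  {"delta_pos": [-0.208,0.3176,0],"delta_rot": [0,0.004,0],"claw": 60},
  {"delta_pos": [-0.208,0.3176,-0.03],"delta_rot": [0,0.004,0],"claw": 60},
  {"delta_pos": [-0.208,0.3176,-0.06],"delta_rot": [0,0.004,0],"claw": 60},
  {"delta_pos": [-0.208,0.3176,-0.085],"delta_rot": [0,0.004,0],"claw": 60},
  {"delta_pos": [-0.208,0.3176,-0.085],"delta_rot": [0,0.004,0],"claw": 60},
  {"delta_pos": [-0.208,0.3176,-0.115],"delta_rot": [0,0.004,0],"claw": 60},
  {"delta_pos": [-0.208,0.3176,-0.145],"delta_rot": [0,0.004,0],"claw": 60},
  {"delta_pos": [-0.208,0.3176,-0.157],"delta_rot": [0,0.004,0],"claw": 60},
  {"delta_pos": [-0.208,0.3176,-0.157],"delta_rot": [0,0.004,0],"claw": 25},
  {"delta_pos": [-0.208,0.3176,-0.157],"delta_rot": [0,0.004,0],"claw": 25},
  {"delta_pos": [-0.208,0.3176,-0.157],"delta_rot": [0,0.004,0],"claw": 25},
  {"delta_pos": [-0.208,0.3176,-0.157],"delta_rot": [0,0.004,0],"claw": 25},
  {"delta_pos": [-0.208,0.3176,-0.157],"delta_rot": [0,0.004,0],"claw": 25},
], newtons=30)

```text
time: 31.45
eef_pos: [0.4763, 0.3966, 0.04]
tcp_rot: [0.021, 0.706, -0.02, 0.708]
contact_force: [0.2, -0.6, -0.5]
opening: 0.415
```

```bash
python3 -c "
from h import *
st()"
```

```text
t 31.45 p [0.4763 0.3966 0.04  ] jaw 1.5121 down [ 0.003  0.001 -1.   ] F [ 0.2 -0.6 -0.5] op 35.4 q [ 0.53  0.42  1.84 -0.    0.88 -0.98]
```

Request:
play_rows([
  {"delta_pos": [0,0,0],"delta_rot": [0,0,0],"claw": 60},
  {"delta_pos": [0,0,0],"delta_rot": [0,0,0],"claw": 60},
  {"delta_pos": [0,0,0],"delta_rot": [0,0,-0.5],"claw": 60},
  {"delta_pos": [0,0,0],"delta_rot": [0,0,-0.5],"claw": 60},
  {"delta_pos": [0,0,0],"delta_rot": [0,0,-0.5],"claw": 60},
  {"delta_pos": [0,0,0],"delta_rot": [0,0,-0.5],"claw": 60},
  {"delta_pos": [0,0,0],"delta_rot": [0,0,-0.5],"claw": 60},
  {"delta_pos": [0,0,0],"delta_rot": [0,0,-0.5],"claw": 60},
  {"delta_pos": [0,0,0],"delta_rot": [0,0,-0.5],"claw": 60},
  {"delta_pos": [0,0,0],"delta_rot": [0,0,-0.5],"claw": 60},
  {"delta_pos": [0,0,0],"delta_rot": [0,0,-0.5],"claw": 60},
  {"delta_pos": [0,0,0],"delta_rot": [0,0,-0.5],"claw": 60},
  {"delta_pos": [0,0,0],"delta_rot": [0,0,-0.5],"claw": 60},
  {"delta_pos": [0,0,0],"delta_rot": [0,0,-0.5],"claw": 60},
  {"delta_pos": [0,0,0],"delta_rot": [0,0,-0.5],"claw": 60},
  {"delta_pos": [0,0,-0.002],"delta_rot": [0,0,-0.5],"claw": 60},
  {"delta_pos": [0,0,-0.002],"delta_rot": [0,0,-0.5],"claw": 25},
  {"delta_pos": [0,0,-0.002],"delta_rot": [0,0,-0.5],"claw": 25},
  {"delta_pos": [0,0,-0.002],"delta_rot": [0,0,-0.5],"claw": 25},
  {"delta_pos": [0,0,-0.002],"delta_rot": [0,0,-0.5],"claw": 25},
], newtons=40)

```text
time: 33.12
eef_pos: [0.4765, 0.3967, 0.0383]
tcp_rot: [-0.514, -0.484, 0.515, -0.486]
contact_force: [-0.1, 0.2, 0.5]
opening: 0.408
```

```bash
python3 -c "
from h import *
st();go(.5845,.0837,.13,-.058)"
```

```text
t 33.12 p [0.4765 0.3967 0.0383] jaw -0.058 down [ 0.002 -0.003 -1.   ] F [-0.1  0.2  0.5] op 34.9 q [ 0.53  0.43  1.83 -0.    0.88  0.59]
dpos [ 0.108  -0.313   0.0917] drot [0.0009 0.0005 0.    ] deg 0.2
```

Request:
play_rows([
  {"delta_pos": [0,0,0.03],"delta_rot": [0,0,0],"claw": 25},
  {"delta_pos": [0,0,0.07],"delta_rot": [0,0,0],"claw": 25},
  {"delta_pos": [0,0,0.095],"delta_rot": [0,0,0],"claw": 25},
  {"delta_pos": [0.108,-0.313,0.095],"delta_rot": [0,0,0],"claw": 25},
  {"delta_pos": [0.108,-0.313,0.095],"delta_rot": [0,0,0],"claw": 25},
  {"delta_pos": [0.108,-0.313,0.095],"delta_rot": [0,0,0],"claw": 25},
  {"delta_pos": [0.108,-0.313,0.095],"delta_rot": [0,0,0],"claw": 25},
  {"delta_pos": [0.108,-0.313,0.095],"delta_rot": [0,0,0],"claw": 25},
  {"delta_pos": [0.108,-0.313,0.095],"delta_rot": [0,0,0],"claw": 25},
  {"delta_pos": [0.108,-0.313,0.095],"delta_rot": [0,0,0],"claw": 25},
  {"delta_pos": [0.108,-0.313,0.095],"delta_rot": [0,0,0],"claw": 25},
  {"delta_pos": [0.108,-0.313,0.095],"delta_rot": [0,0,0],"claw": 25},
  {"delta_pos": [0.108,-0.313,0.095],"delta_rot": [0,0,0],"claw": 25},
  {"delta_pos": [0.108,-0.313,0.085],"delta_rot": [0,0,0],"claw": 25},
  {"delta_pos": [0.108,-0.313,0.078],"delta_rot": [0,0,0],"claw": 25},
  {"delta_pos": [0.108,-0.313,0.074],"delta_rot": [0,0,0],"claw": 25},
  {"delta_pos": [0.108,-0.313,0.071],"delta_rot": [0,0,0],"claw": 25},
  {"delta_pos": [0.108,-0.313,0.068],"delta_rot": [0,0,0],"claw": 25},
  {"delta_pos": [0.108,-0.313,0.066],"delta_rot": [0,0,0],"claw": 25},
])

```text
time: 34.7
eef_pos: [0.5841, 0.0845, 0.1037]
tcp_rot: [-0.514, -0.485, 0.514, -0.486]
contact_force: [0.2, -0.4, -0.9]
opening: 0.406
```

```bash
python3 -c "
from h import *
st()"
```

```text
t 34.7 p [0.5841 0.0845 0.1037] jaw -0.0568 down [ 0.001 -0.003 -1.   ] F [ 0.2 -0.4 -0.9] op 34.7 q [-0.03  0.27  1.89 -0.    0.97  0.03]
```

Request:
play_rows([
  {"delta_pos": [0.0005,-0.0005,-0.004],"delta_rot": [0,0,0],"claw": 25},
  {"delta_pos": [0.0005,-0.0005,-0.008],"delta_rot": [0,0,0],"claw": 25},
  {"delta_pos": [0.0005,-0.0005,-0.012],"delta_rot": [0,0,0],"claw": 25},
  {"delta_pos": [0.0005,-0.0005,-0.016],"delta_rot": [0,0,0],"claw": 25},
  {"delta_pos": [0.0005,-0.0005,-0.02],"delta_rot": [0,0,0],"claw": 25},
  {"delta_pos": [0.0005,-0.0005,-0.023],"delta_rot": [0,0,0],"claw": 25},
  {"delta_pos": [0.0005,-0.0005,-0.0255],"delta_rot": [0,0,0],"claw": 25},
  {"delta_pos": [0.0005,-0.0005,-0.027],"delta_rot": [0,0,0],"claw": 25},
  {"delta_pos": [0.0005,-0.0005,-0.027],"delta_rot": [0,0,0],"claw": 25},
])

```text
time: 35.45
eef_pos: [0.5848, 0.084, 0.0782]
tcp_rot: [-0.513, -0.485, 0.515, -0.486]
contact_force: [-4.9, -0.2, 7.3]
opening: 0.411
```

```bash
python3 -c "
from h import *
st()"
```

```text
t 35.45 p [0.5848 0.084  0.0782] jaw -0.0566 down [-0.    -0.003 -1.   ] F [-4.9 -0.2  7.3] op 35.1 q [-0.03  0.31  1.9  -0.    0.93  0.03]
```

Request:
play_rows([
  {"delta_pos": [0,0,0],"delta_rot": [0,0,0],"claw": 45},
  {"delta_pos": [0,0,0],"delta_rot": [0,0,0],"claw": 48},
  {"delta_pos": [0,0,0],"delta_rot": [0,0,0],"claw": 48},
  {"delta_pos": [0,0,0.03],"delta_rot": [0,0,0],"claw": 48},
  {"delta_pos": [0,0,0.07],"delta_rot": [0,0,0],"claw": 48},
  {"delta_pos": [0,0,0.11],"delta_rot": [0,0,0],"claw": 60},
  {"delta_pos": [0,-0.1,0.11],"delta_rot": [0,0,0],"claw": 60},
  {"delta_pos": [0,-0.1,0.11],"delta_rot": [0,0,0],"claw": 60},
  {"delta_pos": [0,-0.1,0.11],"delta_rot": [0,0,0],"claw": 60},
  {"delta_pos": [0,-0.1,0.11],"delta_rot": [0,0,0],"claw": 60},
])

```text
time: 36.28
eef_pos: [0.585, -0.0194, 0.1884]
tcp_rot: [-0.514, -0.483, 0.516, -0.486]
contact_force: [0.4, -0.0, -0.9]
opening: 0.702
```

```bash
python3 - <<'E'
from h import *
shot('scene','s13');print(track(SL,'s13'));st();go(.4265,.2665,.19,-.06)
E
```

```text
{'s1': (-10.5, 2.25, 0.43), 's2': (10.0, 16.0, 0.209), 's3': (16.0, 10.5, 0.944), 'purple': (0.0, 0.0, 1.0)}
t 36.33 p [ 0.5848 -0.0176  0.1881] jaw -0.0599 down [ 0.    -0.003 -1.   ] F [0.  0.5 0.7] op 59.7 q [-0.2   0.16  1.86 -0.    1.12 -0.14]
dpos [-0.1583  0.2841  0.0019] drot [ 0.0008  0.     -0.    ] deg 0.2
```

Sleeve 3 has been knocked aside, and the shift hits the search limit. Searching wider, then the last confirming crop.

```bash
python3 - <<'E'
from h import *
np.set_printoptions(precision=4,suppress=True)
d=track({'s3':SL['s3']},'s13',h=12,pad=28)['s3'];print(d)
u,v=(665.5)/3.4-.5+130+d[0],(257.5)/3.4-.5+165+d[1]
print('scene',u,v,atz('scene',u,v,.045))
b=shot('top','t13');p=atz('scene',u,v,.045);print('top px there',proj('top',p))
crop('s13','s13c',290,215,390,315,4);crop('t13','t13c',135,145,235,245,4)
cv2.imwrite('pics/c13.png',np.hstack([cv2.imread('pics/s13c.png'),cv2.imread('pics/t13c.png')]))
E
```

```text
(17.25, 10.5, 0.993)
scene 342.4852941176471 250.73529411764707 [0.4111 0.3191 0.045 ]
top px there (np.float64(168.76319080490418), np.float64(210.02949188874578))
```

View pics/c13.png

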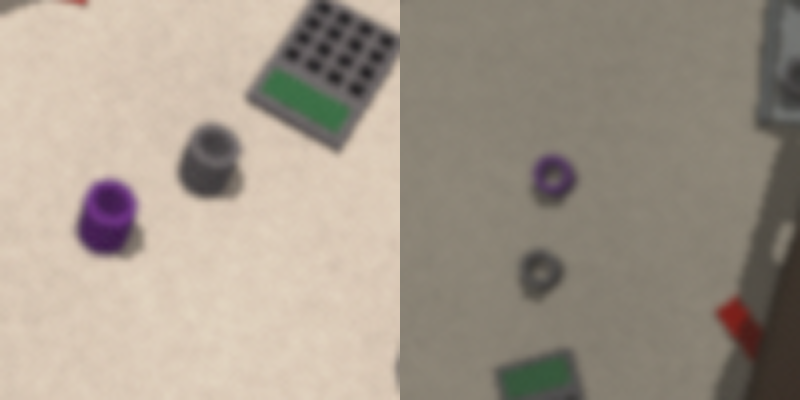

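The knocked grey sleeve stands upright at scene crop (212,145), which is (0.411, 0.319). The purple one is 85 mm beyond and the calculator is clear. Picking it up there.

```bash
python3 -c "
from h import *
st();go(.412,.318,.19,-.06)"
```

```text
t 36.38 p [ 0.5846 -0.0164  0.1878] jaw -0.0584 down [-0.001 -0.002 -1.   ] F [ 0.1 -0.3 -0.7] op 60.3 q [-0.2   0.16  1.86 -0.    1.12 -0.14]
dpos [-0.1726  0.3344  0.0022] drot [ 0.0007 -0.0002 -0.0005] deg 0.2
```

Request:
play_rows([
  {"delta_pos": [-0.1726,0.334,0],"delta_rot": [0,0,0],"claw": 60},
  {"delta_pos": [-0.1726,0.334,0],"delta_rot": [0,0,0],"claw": 60},
  {"delta_pos": [-0.1726,0.334,0],"delta_rot": [0,0,0],"claw": 60},
  {"delta_pos": [-0.1726,0.334,0],"delta_rot": [0,0,0],"claw": 60},
  {"delta_pos": [-0.1726,0.334,0],"delta_rot": [0,0,0],"claw": 60},
  {"delta_pos": [-0.1726,0.334,0],"delta_rot": [0,0,0],"claw": 60},
  {"delta_pos": [-0.1726,0.334,0],"delta_rot": [0,0,0],"claw": 60},
  {"delta_pos": [-0.1726,0.334,0],"delta_rot": [0,0,0],"claw": 60},
  {"delta_pos": [-0.1726,0.334,-0.03],"delta_rot": [0,0,0],"claw": 60},
  {"delta_pos": [-0.1726,0.334,-0.06],"delta_rot": [0,0,0],"claw": 60},
  {"delta_pos": [-0.1726,0.334,-0.08],"delta_rot": [0,0,0],"claw": 60},
  {"delta_pos": [-0.1726,0.334,-0.08],"delta_rot": [0,0,0],"claw": 60},
  {"delta_pos": [-0.1726,0.334,-0.11],"delta_rot": [0,0,0],"claw": 60},
  {"delta_pos": [-0.1726,0.334,-0.138],"delta_rot": [0,0,0],"claw": 60},
  {"delta_pos": [-0.1726,0.334,-0.15],"delta_rot": [0,0,0],"claw": 60},
  {"delta_pos": [-0.1726,0.334,-0.15],"delta_rot": [0,0,0],"claw": 25},
  {"delta_pos": [-0.1726,0.334,-0.15],"delta_rot": [0,0,0],"claw": 25},
  {"delta_pos": [-0.1726,0.334,-0.15],"delta_rot": [0,0,0],"claw": 25},
  {"delta_pos": [-0.1726,0.334,-0.15],"delta_rot": [0,0,0],"claw": 25},
  {"delta_pos": [-0.1726,0.334,-0.15],"delta_rot": [0,0,0],"claw": 25},
], newtons=30)

```text
time: 38.05
eef_pos: [0.4132, 0.3181, 0.0395]
tcp_rot: [0.515, 0.484, -0.514, 0.486]
contact_force: [-0.8, 0.4, -0.4]
opening: 0.415
```

```bash
python3 -c "
from h import *
st()"
```

```text
t 38.05 p [0.4132 0.3181 0.0395] jaw -0.0585 down [ 0.002 -0.001 -1.   ] F [-0.8  0.4 -0.4] op 35.5 q [ 0.46  0.24  2.08 -0.    0.82  0.52]
```

Gripped along x (35.5 mm). Now open, turn and grip along y.

Request:
play_rows([
  {"delta_pos": [0,0,0],"delta_rot": [0,0,0],"claw": 60},
  {"delta_pos": [0,0,0],"delta_rot": [0,0,0],"claw": 60},
  {"delta_pos": [0,0,0],"delta_rot": [0,0,0.5],"claw": 60},
  {"delta_pos": [0,0,0],"delta_rot": [0,0,0.5],"claw": 60},
  {"delta_pos": [0,0,0],"delta_rot": [0,0,0.5],"claw": 60},
  {"delta_pos": [0,0,0],"delta_rot": [0,0,0.5],"claw": 60},
  {"delta_pos": [0,0,0],"delta_rot": [0,0,0.5],"claw": 60},
  {"delta_pos": [0,0,0],"delta_rot": [0,0,0.5],"claw": 60},
  {"delta_pos": [0,0,0],"delta_rot": [0,0,0.5],"claw": 60},
  {"delta_pos": [0,0,0],"delta_rot": [0,0,0.5],"claw": 60},
  {"delta_pos": [0,0,0],"delta_rot": [0,0,0.5],"claw": 60},
  {"delta_pos": [0,0,0],"delta_rot": [0,0,0.5],"claw": 60},
  {"delta_pos": [0,0,0],"delta_rot": [0,0,0.5],"claw": 60},
  {"delta_pos": [0,0,0],"delta_rot": [0,0,0.5],"claw": 60},
  {"delta_pos": [0,0,0],"delta_rot": [0,0,0.5],"claw": 60},
  {"delta_pos": [0,0,-0.002],"delta_rot": [0,0,0.5],"claw": 60},
  {"delta_pos": [0,0,-0.002],"delta_rot": [0,0,0.5],"claw": 25},
  {"delta_pos": [0,0,-0.002],"delta_rot": [0,0,0.5],"claw": 25},
  {"delta_pos": [0,0,-0.002],"delta_rot": [0,0,0.5],"claw": 25},
  {"delta_pos": [0,0,-0.002],"delta_rot": [0,0,0.5],"claw": 25},
], newtons=40)

```text
time: 39.72
eef_pos: [0.4135, 0.3182, 0.0378]
tcp_rot: [0.022, 0.706, -0.02, 0.707]
contact_force: [0.3, -0.7, 1.7]
opening: 0.415
```

```bash
python3 -c "
from h import *
st();go(.5735,-.1060,.14,np.pi/2-.058)"
```

```text
t 39.72 p [0.4135 0.3182 0.0378] jaw 1.5116 down [ 0.001  0.003 -1.   ] F [ 0.3 -0.7  1.7] op 35.4 q [ 0.46  0.25  2.08  0.    0.81 -1.05]
dpos [ 0.16   -0.4242  0.1022] drot [-0.0008  0.0004  0.0004] deg 0.2
```

Request:
play_rows([
  {"delta_pos": [0,0,0.03],"delta_rot": [0,0,0],"claw": 25},
  {"delta_pos": [0,0,0.07],"delta_rot": [0,0,0],"claw": 25},
  {"delta_pos": [0,0,0.105],"delta_rot": [0,0,0],"claw": 25},
  {"delta_pos": [0.16,-0.424,0.105],"delta_rot": [0,0,0],"claw": 25},
  {"delta_pos": [0.16,-0.424,0.105],"delta_rot": [0,0,0],"claw": 25},
  {"delta_pos": [0.16,-0.424,0.105],"delta_rot": [0,0,0],"claw": 25},
  {"delta_pos": [0.16,-0.424,0.105],"delta_rot": [0,0,0],"claw": 25},
  {"delta_pos": [0.16,-0.424,0.105],"delta_rot": [0,0,0],"claw": 25},
  {"delta_pos": [0.16,-0.424,0.105],"delta_rot": [0,0,0],"claw": 25},
  {"delta_pos": [0.16,-0.424,0.105],"delta_rot": [0,0,0],"claw": 25},
  {"delta_pos": [0.16,-0.424,0.105],"delta_rot": [0,0,0],"claw": 25},
  {"delta_pos": [0.16,-0.424,0.105],"delta_rot": [0,0,0],"claw": 25},
  {"delta_pos": [0.16,-0.424,0.105],"delta_rot": [0,0,0],"claw": 25},
  {"delta_pos": [0.16,-0.424,0.105],"delta_rot": [0,0,0],"claw": 25},
  {"delta_pos": [0.16,-0.424,0.105],"delta_rot": [0,0,0],"claw": 25},
  {"delta_pos": [0.16,-0.424,0.105],"delta_rot": [0,0,0],"claw": 25},
  {"delta_pos": [0.16,-0.424,0.105],"delta_rot": [0,0,0],"claw": 25},
])

```text
time: 41.13
eef_pos: [0.5728, -0.1054, 0.1421]
tcp_rot: [0.022, 0.707, -0.02, 0.707]
contact_force: [-0.2, 0.3, -0.3]
opening: 0.411
```

```bash
python3 -c "
from h import *
st();go(.5735,-.1060,.14,np.pi/2-.058)"
```

```text
t 41.13 p [ 0.5728 -0.1054  0.1421] jaw 1.5107 down [-0.     0.004 -1.   ] F [-0.2  0.3 -0.3] op 35.1 q [-0.36  0.21  1.9   0.    1.04 -1.87]
dpos [ 0.0007 -0.0006 -0.0021] drot [-0.0011 -0.0001  0.0007] deg 0.2
```

Request:
play_rows([
  {"delta_pos": [0.0007,-0.0006,-0.012],"delta_rot": [0,0,0],"claw": 25},
  {"delta_pos": [0.0007,-0.0006,-0.022],"delta_rot": [0,0,0],"claw": 25},
  {"delta_pos": [0.0007,-0.0006,-0.028],"delta_rot": [0,0,0],"claw": 25},
  {"delta_pos": [0.0007,-0.0006,-0.032],"delta_rot": [0,0,0],"claw": 25},
  {"delta_pos": [0.0007,-0.0006,-0.035],"delta_rot": [0,0,0],"claw": 25},
  {"delta_pos": [0.0007,-0.0006,-0.038],"delta_rot": [0,0,0],"claw": 25},
  {"delta_pos": [0.0007,-0.0006,-0.038],"delta_rot": [0,0,0],"claw": 25},
])

```text
time: 41.72
eef_pos: [0.5733, -0.1057, 0.1035]
tcp_rot: [0.022, 0.707, -0.02, 0.706]
contact_force: [-0.3, 0.6, -0.1]
opening: 0.409
```

Request:
play_rows([
  {"delta_pos": [0,0,-0.004],"delta_rot": [0,0,0],"claw": 25},
  {"delta_pos": [0,0,-0.008],"delta_rot": [0,0,0],"claw": 25},
  {"delta_pos": [0,0,-0.012],"delta_rot": [0,0,0],"claw": 25},
  {"delta_pos": [0,0,-0.016],"delta_rot": [0,0,0],"claw": 25},
  {"delta_pos": [0,0,-0.02],"delta_rot": [0,0,0],"claw": 25},
  {"delta_pos": [0,0,-0.023],"delta_rot": [0,0,0],"claw": 25},
  {"delta_pos": [0,0,-0.0255],"delta_rot": [0,0,0],"claw": 25},
  {"delta_pos": [0,0,-0.027],"delta_rot": [0,0,0],"claw": 25},
  {"delta_pos": [0,0,-0.027],"delta_rot": [0,0,0],"claw": 25},
])

```text
time: 42.47
eef_pos: [0.5735, -0.1058, 0.0778]
tcp_rot: [0.022, 0.707, -0.02, 0.706]
contact_force: [-3.2, 0.8, 6.0]
opening: 0.406
```

Seated (z = pickup + 40.0 mm, 6 N). Release and retreat.

Request:
play_rows([
  {"delta_pos": [0,0,0],"delta_rot": [0,0,0],"claw": 45},
  {"delta_pos": [0,0,0],"delta_rot": [0,0,0],"claw": 46},
  {"delta_pos": [0,0,0],"delta_rot": [0,0,0],"claw": 46},
  {"delta_pos": [0,0,0.03],"delta_rot": [0,0,0],"claw": 46},
  {"delta_pos": [0,0,0.07],"delta_rot": [0,0,0],"claw": 46},
  {"delta_pos": [0,0,0.11],"delta_rot": [0,0,0],"claw": 46},
  {"delta_pos": [-0.12,-0.32,0.15],"delta_rot": [0,0,0],"claw": 46},
  {"delta_pos": [-0.12,-0.32,0.15],"delta_rot": [0,0,0],"claw": 46},
  {"delta_pos": [-0.12,-0.32,0.15],"delta_rot": [0,0,0],"claw": 46},
  {"delta_pos": [-0.12,-0.32,0.15],"delta_rot": [0,0,0],"claw": 46},
  {"delta_pos": [-0.12,-0.32,0.15],"delta_rot": [0,0,0],"claw": 46},
  {"delta_pos": [-0.12,-0.32,0.15],"delta_rot": [0,0,0],"claw": 46},
  {"delta_pos": [-0.12,-0.32,0.15],"delta_rot": [0,0,0],"claw": 46},
  {"delta_pos": [-0.12,-0.32,0.15],"delta_rot": [0,0,0],"claw": 46},
  {"delta_pos": [-0.12,-0.32,0.15],"delta_rot": [0,0,0],"claw": 46},
  {"delta_pos": [-0.12,-0.32,0.15],"delta_rot": [0,0,0],"claw": 46},
])

```text
time: 43.8
eef_pos: [0.4521, -0.4289, 0.228]
tcp_rot: [0.024, 0.707, -0.022, 0.706]
contact_force: [-0.2, -0.2, 0.3]
opening: 0.539
```

```bash
python3 - <<'E'
from h import *
st();shot('scene','s14');shot('top','t14')
print('pan handle vs s11',track({'pan':(211,196)},'s14',ref='s11',h=10,pad=6))
print('purple',track({'p':SL['purple']},'s14'))
# do the seated sleeves look like sleeve 1 at the expected seated places?
ref=cv2.imread('pics/s7.png');new=cv2.imread('pics/s14.png')
tm=ref[261:286,274:299]; uv0=np.array(proj('scene',[.5694,.2718,.045]))-[274,261]
for k,p in dict(A=(.5843,.0838),B=(.679,.0784),C=(.5733,-.1058)).items():
    u,v=np.array(proj('scene',[*p,.085])); a=int(u-uv0[0])-8;b=int(v-uv0[1])-8
    m=cv2.matchTemplate(new[b:b+41,a:a+41],tm,cv2.TM_CCOEFF_NORMED);_,s,_,l=cv2.minMaxLoc(m)
    print(k,'match',round(s,2),'offset px',round(a+l[0]+uv0[0]-u,1),round(b+l[1]+uv0[1]-v,1))
# tray wedges (top view, wood pixels) centroids
t7,t14=[cv2.imread(f'pics/{n}.png').astype(int) for n in('t7','t14')]
for im in(t7,t14):
    w=((im[...,2]-im[...,0])>35)&((im[...,2]-im[...,0])<110); w=w[150:215,322:356].astype(np.uint8)
    n,_,stt,c=cv2.connectedComponentsWithStats(w); print([(int(stt[i,4]),c[i].round(1)+[322,150]) for i in range(1,n) if stt[i,4]>25])
E
```

```text
t 43.8 p [ 0.4521 -0.4289  0.228 ] jaw 1.5066 down [-0.001  0.003 -1.   ] F [-0.2 -0.2  0.3] op 46.0 q [-0.92  0.2   1.73  0.    1.21 -2.43]
pan handle vs s11 {'pan': (0.0, 0.0, 0.999)}
purple {'p': (0.0, 0.0, 1.0)}
A match 0.74 offset px -0.1 0.0
B match 0.82 offset px 0.1 0.2
C match 0.76 offset px -0.0 2.1
[(197, array([348. , 188.8])), (197, array([332.2, 189.7]))]
[(197, array([348. , 188.8])), (197, array([332.2, 189.7]))]
```

Everything matches the expected seated places and nothing has moved since. Handing in.

```bash
python3 -c "
from plant import ctrl
print(ctrl.sign_off())"
```

```text
the job is handed in; nothing more can be done
None
```

The job is done and handed in at about 44 s of robot time; the hand-in gives no verdict.

- **Wedges:** Only wedges a and c were there. I pulled a out while c carried the deck, then drew c out at about 12 mm/s so the deck sank smoothly. The pulling force fell to zero after 48 mm. Both wedges lie flat in the tray and had not moved at the last look.
- **Pan:** It is seated on the pegs. The gripper ended 40.0 mm above its pickup height, which is the deck's height when down, and the pan was carrying load. A picture after release showed a peg through its hole, and the pan had not moved at the end.
- **Sleeves:** All three are down on spigots b, a and c, each 39.9–40.0 mm above its pickup height and carrying load. The last one was knocked aside about 5 cm during the run, so I found it again and picked it up from there.
- **Left alone:** The purple sleeve did not move. I did not touch the orange and red wedges or the other things on the bench, but I did not re-measure them at the end.

**Checks that disagreed:**
- **Cameras:** The two cameras differed by about 4–6 mm. I relied on the scene camera, which agreed with the grips to about 1.5 mm.
- **Sleeve on spigot c:** The final picture match put it 2 px lower than expected. Background probably caused that, since its height and force readings showed it fully down.
- **Viewing limit:** I had used all 16 picture views, so the final check was by numbers only.

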